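# Turn a tray of lampshade panels face down

## Robot

A 6-joint arm with a two-finger parallel gripper is mounted at the origin on the work surface. World frame = base frame: x ahead of the robot, y to its left, z up, the work surface at z = 0. Lengths are in m, angles in rad, forces in N, time in s.
With the tool pointing down it reaches from about 0.425 to 1.125 m from the base axis. Payload 14.9 kg.
Tool frame: the origin (TCP) lies on the centre line of the jaws, within the pads' length; the fingertips stand 19 mm ahead of it and the grasp point (between the pads) is the TCP; z points along the fingers, y is the direction in which the jaws open and shut (so a half turn about z gives the same grasp; the last joint's range is limited). The gripper opens to 91 mm and grips with 3 to 60 N. Pads are 32 mm wide; open, the fingers measure 118 mm over their backs; the gripper's body (76 mm by 178 mm) begins 60 mm behind the grasp point.
Start: joints at [1.088, 0.379, 1.734, -0, 1.028, -0.033], TCP at [0.304, 0.63, 0.233] pointing down, gripper open.
Joint ranges: [-2.77, 2.77], [-0.74, 2.19], [0, 2.66], [-1.06, 4.2], [0.31, 2.87], [-3.08, 3.08]. Speed limits (rad/s): [1.89, 1.89, 2.39, 3.14, 3.14, 3.14].

## Interface

Orientations are given as [roll, pitch, yaw] about the fixed x, y, z axes, in that order (R = Rz(yaw) Ry(pitch) Rx(roll)).
In Python, from station import state, snapshot, hand_in gives the robot as it stands. The module is installed in compiled form; this text tells all that it offers.
- The arm moves only by the tool step_arm, never from a script. Its argument "commands" is a list of rows, each an object with "slide": the shift along the tool's x, y, z in units of 60 mm (1.0 is 60 mm), a list of three; "turn": the turn, a rotation vector about the tool's x, y, z in rad, a list of three; "fingers": the opening, from 0 (shut) to 1 (fully open). In form: [{"slide": [x, y, z], "turn": [rx, ry, rz], "fingers": fingers}, ...]. A call has 1 to 10 rows; each row is the pose to reach, as a shift and turn from the pose commanded when the call began, along the tool's axes at that moment; what a row does not reach only later rows make up. A row lasts 1/8 s, in which the tool goes at most 62.5 mm and 10.7 degrees, less where a joint would pass 70% of its speed; a pose out of reach is approached as far as the arm can. A call with a gripper value outside its range is refused whole. The fingers move at their own pace and stop on an object; "force" is the grip in N (left out, the last holds). Time passes only in rows, so rows that repeat a pose let the fingers close. It gives the time, the measured TCP pose, the force and the opening at its end, in the units of the state.
- state(): the state, without advancing time (a new reading comes with each control period).
- snapshot(name): name is "scene" or "top"; returns a dict with "frame" (480x640x3 uint8, red, green, blue), "fx", "fy", "cx", "cy" (pixels), "origin" and "attitude" of the camera in the world. Camera axes: x right, y down, z forward; pixel columns grow to the right and rows downward; lengths in m; the calibration is good to about 2 mm. A picture is of the moment at which its call begins. There is no depth.
- hand_in(): hands the job in, once; it reports no verdict.
The state is a dict: "t": time; "joints": joint angles; "dq": joint speeds; "joint_torque": joint torques, N m; "ee_pos": TCP position; "ee_rot": TCP orientation; "force": force on the tool from outside, world axes, zero at the start; "moment": the same for the moment, N m; "grip_width": finger opening in m.
Only numpy, scipy, OpenCV 4.12 (cv2) and the standard library are available. Lean on these libraries where they do the work, as an engineer would, in place of code of your own. Each camera call takes 0.05 s, during which the arm holds its last target.

## Task

Turn the three painted lampshade panels over all at once, without spilling any: cap the green tray with the empty white tray, open sides together and edges flush, and turn the closed pair over so the panels drop into the white tray. Set the pair back on the dark stand, then lift the green tray off and lean it on the light stand, open side against the backrest, so that the white tray is left fully home on the dark stand with the panels in it, bare backs showing. Leave everything else where it is.

Things in the scene. Friction and masses are not known exactly. Their poses are not given: they have to be found in the camera images.
- green_tray: Green tray, loose, 0.15 kg, 160 x 174 x 24 mm (x, y, z), leaning on the dark stand, open side outward, holding the panels. Origin: centre of its underside; z out of its open side. Floor 8 mm, rim at z = 24. Three cells side by side along y, 52 mm wide, x -25 to 74. Grip bay at x -80 to -30, the up-slope end: the 8 mm floor plate between side walls 164 mm apart, open at its -x end for a finger.
- white_tray: White tray, smooth slippery plastic like the green one, same shape, size and axes (grip bay at -x, up-slope). Empty; leans on the light stand, open side towards the backrest, rim on it. Two trays rim to rim, bays together, measure 48 mm over both floors and have 32 mm between their grip plates.
- work_stand: Dark wooden sloping stand, fixed. Origin: centre of its underside (155 x 200 mm); z up, y along its width. Its seat rises 62 deg towards its -x: up-slope u = (-0.469, 0, 0.883), outward normal n = (0.883, 0, 0.469) in its frame. Backrest (98 mm along u) and ledge (56 mm along n, room for two trays face to face) meet at a right angle at (20, 0, 60) mm.
- spare_stand: Light wooden stand, fixed, same shape and axes as the dark one. On both, side cheeks (54 mm straight up the slope, 56 mm along n, flared outward at their upper ends) leave 188 mm clear for the 174 mm tray. A tray home rests on backrest and ledge; its top 62 mm, with the grip bay, stands free above the backrest.
- work_seat (a point): On the dark stand: where the underside centre of a tray lies when home with its open side outward (80 mm along u from the corner, on the backrest). Axes as the stand's.
- spare_seat (a point): On the light stand: where the underside centre of a tray lies when home with its open side to the backrest (80 mm along u from the corner, 24 mm along n). Axes as the stand's.
- panel0: Lacquered, slippery wooden lampshade panel, loose, 92 (x) x 46 (y) x 15 mm (z), about 0.04 kg, one to each cell. Origin: centre of its bare plywood back; z points out of its cream face with two silver bands. Cream face outward at the start.
- panel1: Lacquered, slippery wooden lampshade panel, loose, 92 (x) x 46 (y) x 15 mm (z), about 0.04 kg, one to each cell. Origin: centre of its bare plywood back; z points out of its cream face with two silver bands. Cream face outward at the start.
- panel2: Lacquered, slippery wooden lampshade panel, loose, 92 (x) x 46 (y) x 15 mm (z), about 0.04 kg, one to each cell. Origin: centre of its bare plywood back; z points out of its cream face with two silver bands. Cream face outward at the start.
- lampshade: Bystander: finished cone lampshade, cream with silver bands, 124 mm across its foot, 76 mm across its top, 115 mm tall. Origin: centre of its underside.
- varnish_can: Bystander: round can, 72 mm across, 100 mm tall. Origin: centre of its underside.
- glue_bottle: Bystander: white bottle with orange cap, 52 mm across, 130 mm tall. Origin: centre of its underside.
- brush: Bystander: brush lying flat, 170 mm long. x axis along its length.
- spatula: Bystander: spatula lying flat, 190 mm long. x axis along its length.
- tape_roll: Bystander: blue roll of tape lying flat, 90 mm across, 25 mm tall. Origin: centre of its underside.
- cup: Bystander: white ceramic cup, 76 mm across, 80 mm tall. Origin: centre of its underside.

How it is judged:
On the way, in this order (a step that is already met when the one before it is completed fails the run):
1. the white tray lies rim to rim on the green tray, flush within about 10 mm (z of white_tray in the frame of green_tray between 0.044 and 0.052 m and x of white_tray in the frame of green_tray between -0.008 and 0.008 m and y of white_tray in the frame of green_tray between -0.012 and 0.012 m and angle between the x axis of white_tray and the x axis of green_tray, either way round below 0.1 rad and angle between the z axis of white_tray and the z axis of green_tray, either way round below 0.1 rad and angle between green_tray's own z axis and vertical below 1.4 rad), for 0.2 s.
2. the closed pair has been turned over together with the panels inside (z of white_tray in the frame of green_tray between 0.044 and 0.052 m and x of white_tray in the frame of green_tray between -0.008 and 0.008 m and y of white_tray in the frame of green_tray between -0.012 and 0.012 m and angle between the x axis of white_tray and the x axis of green_tray, either way round below 0.1 rad and angle between the z axis of white_tray and the z axis of green_tray, either way round below 0.1 rad and x of panel0 in the frame of white_tray between -0.025 and 0.08 m and y of panel0 in the frame of white_tray between -0.085 and 0.085 m and z of panel0 in the frame of white_tray between 0 and 0.048 m and x of panel1 in the frame of white_tray between -0.025 and 0.08 m and y of panel1 in the frame of white_tray between -0.085 and 0.085 m and z of panel1 in the frame of white_tray between 0 and 0.048 m and x of panel2 in the frame of white_tray between -0.025 and 0.08 m and y of panel2 in the frame of white_tray between -0.085 and 0.085 m and z of panel2 in the frame of white_tray between 0 and 0.048 m and angle between green_tray's own z axis and vertical above 1.8 rad), for 0.2 s.
3. the green tray has been lifted off the white tray, panels left in the white tray (distance between green_tray and white_tray above 0.1 m and x of panel0 in the frame of white_tray between -0.025 and 0.08 m and y of panel0 in the frame of white_tray between -0.085 and 0.085 m and z of panel0 in the frame of white_tray between 0 and 0.048 m and x of panel1 in the frame of white_tray between -0.025 and 0.08 m and y of panel1 in the frame of white_tray between -0.085 and 0.085 m and z of panel1 in the frame of white_tray between 0 and 0.048 m and x of panel2 in the frame of white_tray between -0.025 and 0.08 m and y of panel2 in the frame of white_tray between -0.085 and 0.085 m and z of panel2 in the frame of white_tray between 0 and 0.048 m), for 0.2 s.
At the end, for the whole second after the job is handed in: White tray home on the dark stand (12 mm), open side outward, all three panels flat in it, bare backs outward; green tray home on the light stand (12 mm), open side to the backrest; both trays square and at the stand's slope within 5 deg; all at rest (distance between white_tray and work_seat below 0.012 m and angle between white_tray's own z axis and vertical between 0.98 and 1.18 rad and angle between the y axis of white_tray and the y axis of work_stand, either way round below 0.1 rad and distance between green_tray and spare_seat below 0.012 m and angle between green_tray's own z axis and vertical between 1.96 and 2.16 rad and angle between the y axis of green_tray and the y axis of spare_stand, either way round below 0.1 rad and x of panel0 in the frame of white_tray between -0.025 and 0.08 m and y of panel0 in the frame of white_tray between -0.085 and 0.085 m and z of panel0 in the frame of white_tray between 0.018 and 0.029 m and angle between each of panel0, panel1, panel2's own z axis and vertical above 1.9 rad and linear speed of each of panel0, panel1, panel2, white_tray, green_tray below 0.02 m/s and x of panel1 in the frame of white_tray between -0.025 and 0.08 m and y of panel1 in the frame of white_tray between -0.085 and 0.085 m and z of panel1 in the frame of white_tray between 0.018 and 0.029 m and x of panel2 in the frame of white_tray between -0.025 and 0.08 m and y of panel2 in the frame of white_tray between -0.085 and 0.085 m and z of panel2 in the frame of white_tray between 0.018 and 0.029 m); the robot touches nothing.
It fails at once if a panel falls out onto the table (height (world z) of any of panel0, panel1, panel2 below 0.03 m).
It fails at once if a bystander is moved more than 40 mm (distance of any of lampshade, varnish_can, glue_bottle, brush, spatula, tape_roll, cup from where it was at the start of the episode above 0.04 m).
It also fails if it takes over 72 s, if anything falls off the work surface, if the arm or the gripper's body presses on something with over 40 N, if the wrist force passes 120 N, or if a joint passes its speed limit or range.

## Working session

There is one attempt and no reset: what is moved stays moved. The work goes in short steps, Python scripts to look and compute and a tool call to move; the robot and the scene stay as the last step left them, time stands still between calls to the robot, and variables do not carry over. Pictures are saved under pics/ and viewed, and the job is handed in when it is done.

Besides the shell and the picture viewer there is one more tool, called after "Call:" by a JSON object that holds its "api" and its "payload", one argument or row to a line. step_arm: Moves the arm, as the interface text tells. Its arguments: {"type":"object","properties":{"commands":{"type":"array","items":{"type":"object","properties":{"slide":{"type":"array","items":{"type":"number"}},"turn":{"type":"array","items":{"type":"number"}},"fingers":{"type":"number"}}}},"force":{"type":"number"}},"required":["commands"]}

```bash
ls; mkdir -p pics; python3 - <<'E'
from station import state, snapshot
import cv2
print(state())
for n in ["scene","top"]:
    s=snapshot(n); cv2.imwrite(f"pics/{n}0.png",s["frame"][:,:,::-1]); print({k:v for k,v in s.items() if k!="frame"})
E
```

```text
pics
{'t': 0.0, 'joints': array([ 1.08770257e+00,  3.79385975e-01,  1.73476547e+00,  3.61144530e-06,
        1.02851351e+00, -3.33063033e-02]), 'dq': array([-6.77978883e-04,  6.69653991e-04,  8.71158456e-04,  1.57173229e-03,
        9.38855654e-05,  9.63553487e-04]), 'joint_torque': array([-4.69763709e-04, -7.63724041e+01, -4.34362113e+01,  6.50244649e-02,
        4.24849195e-02, -9.69504481e-05]), 'ee_pos': array([0.3041786 , 0.63004628, 0.23231163]), 'ee_rot': array([-3.14052106e+00, -3.87971805e-05,  2.69180331e+00]), 'force': array([ 0.01922446, -0.41062962, -0.40152329]), 'moment': array([-0.03835936,  0.04246562, -0.02728369]), 'grip_width': 0.09099355440097553}
{'fx': 533.3355479347737, 'fy': 533.3355479347737, 'cx': 317.03160144121813, 'cy': 256.43398998079044, 'origin': array([1.72334726, 0.21529877, 0.87723494]), 'attitude': array([-2.14754507,  0.02440163,  1.74333849])}
{'fx': 577.4874573279315, 'fy': 577.4874573279315, 'cx': 321.56454621917976, 'cy': 249.99453458379878, 'origin': array([0.45342755, 0.02670002, 1.58515861]), 'attitude': array([-3.05579803e+00, -1.26772885e-03, -1.58328966e+00])}
```

View pics/scene0.png

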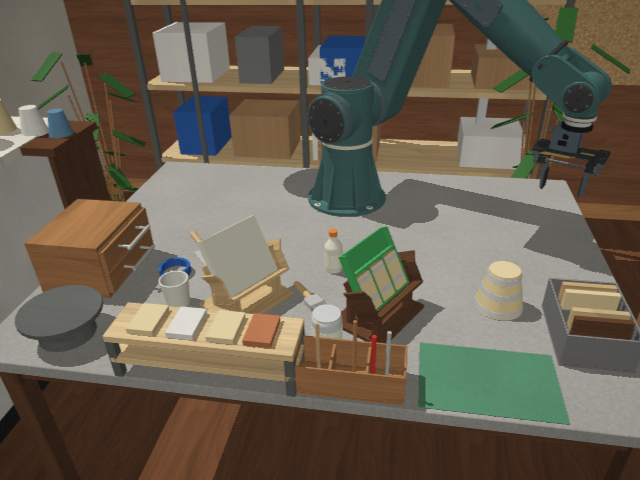

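View pics/top0.png

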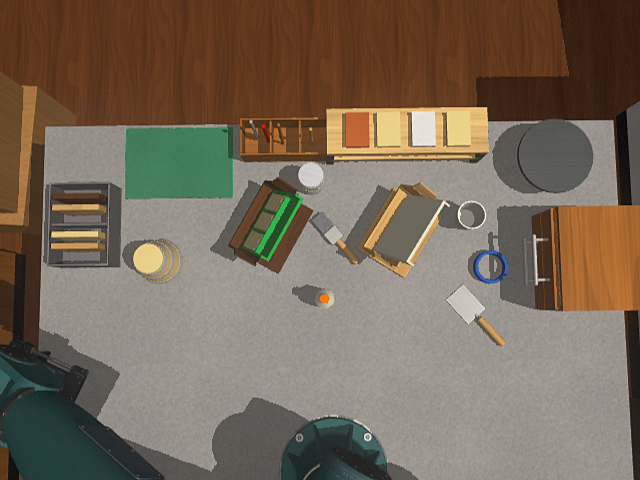

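```bash
cat > h.py <<'E'
import numpy as np, cv2
from scipy.spatial.transform import Rotation as R
from scipy.optimize import least_squares
def rot(a): return R.from_euler('xyz',a).as_matrix()
class Cam:
    def __init__(s,d):
        s.K=(d["fx"],d["fy"],d["cx"],d["cy"]); s.o=np.array(d["origin"]); s.R=rot(d["attitude"]); s.im=d["frame"]
    def proj(s,P):
        p=(np.atleast_2d(P)-s.o)@s.R
        return np.c_[s.K[0]*p[:,0]/p[:,2]+s.K[2], s.K[1]*p[:,1]/p[:,2]+s.K[3]]
    def atz(s,uv,z):
        d=s.R@np.array([(uv[0]-s.K[2])/s.K[0],(uv[1]-s.K[3])/s.K[1],1]); t=(z-s.o[2])/d[2]; return s.o+t*d
def crop(cam,x0,y0,x1,y1,k,name,draw=[]):
    im=cv2.resize(cam.im[y0:y1,x0:x1,::-1],None,fx=k,fy=k,interpolation=cv2.INTER_CUBIC)
    for poly,c in draw:
        q=((np.array(poly)+0.5-[x0,y0])*k*8-4).astype(int)
        cv2.polylines(im,[q.reshape(-1,1,2)],False,c,1,cv2.LINE_AA,3)
    for g in range((x0//10+1)*10,x1,10):
        cv2.line(im,(int((g-x0+.5)*k),0),(int((g-x0+.5)*k),6 if g%50 else 14),(0,0,255),1)
        if g%20==0: cv2.putText(im,str(g),(int((g-x0)*k)-10,22),0,.35,(0,0,255),1)
    for g in range((y0//10+1)*10,y1,10):
        cv2.line(im,(0,int((g-y0+.5)*k)),(6 ,int((g-y0+.5)*k)),(0,0,255),1)
        if g%20==0: cv2.putText(im,str(g),(8,int((g-y0)*k)+4),0,.35,(0,0,255),1)
    cv2.imwrite("pics/"+name,im)
E
python3 - <<'E'
from h import *
from station import snapshot
a=Cam(snapshot("scene")); b=Cam(snapshot("top"))
import pickle; pickle.dump((a,b),open("c0.pkl","wb"))
crop(a,320,210,440,350,5,"s_dark.png"); crop(a,180,205,310,325,5,"s_light.png")
crop(b,220,165,320,285,5,"t_dark.png"); crop(b,350,170,460,290,5,"t_light.png")
E
```

```text
(no output)
```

View pics/s_dark.png

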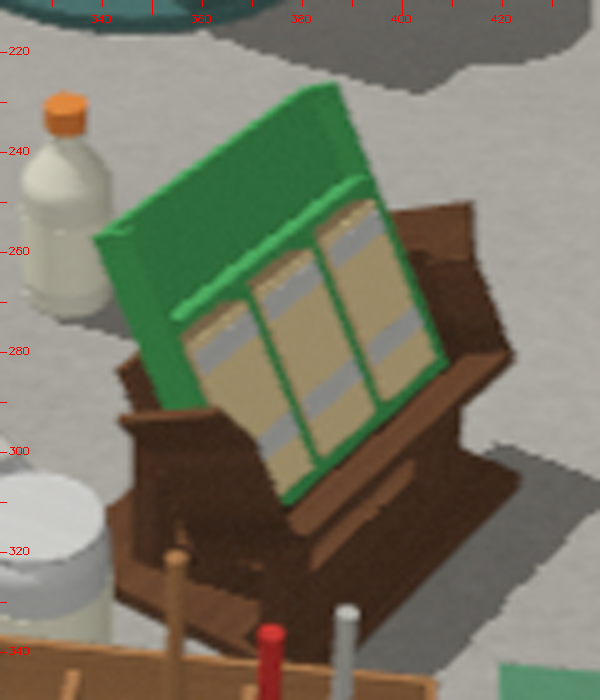

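View pics/s_light.png

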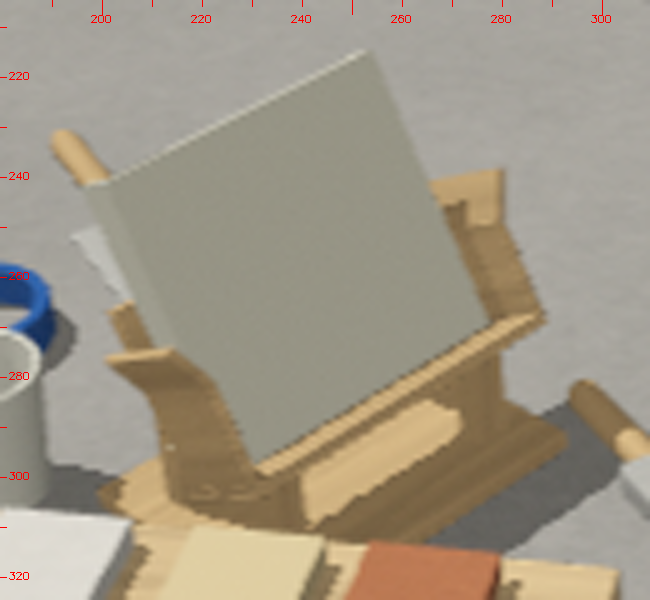

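View pics/t_dark.png

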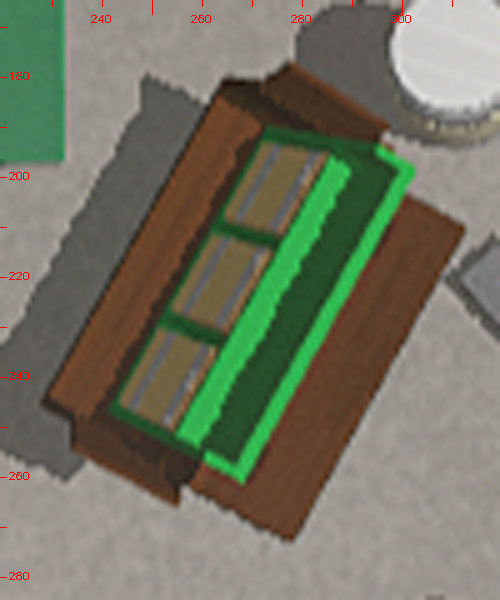

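View pics/t_light.png

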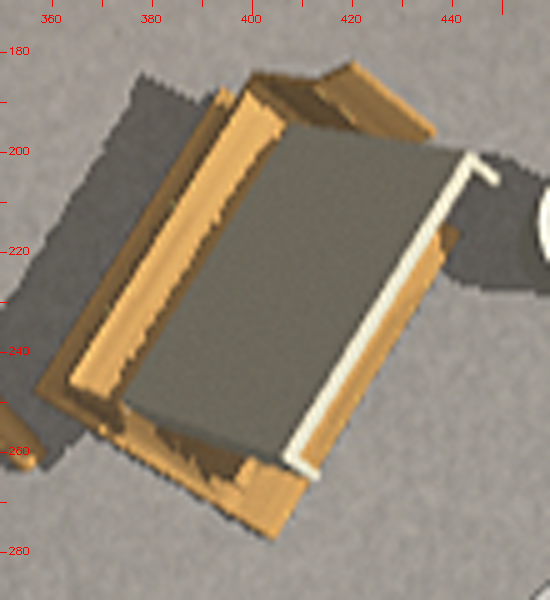

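```bash
cat >> h.py <<'E'
u_=np.array([-.469,0,.883]); n_=np.array([.883,0,.469]); u_=u_/np.linalg.norm(u_); n_=np.array([u_[2],0,-u_[0]])
def stand(p): # x,y,yaw -> T
    T=np.eye(4); T[:3,:3]=R.from_euler('z',p[2]).as_matrix(); T[:2,3]=p[:2]; return T
CORN=np.array([.020,0,.060])
def seat(along_u=.08, along_n=0., out=True, dy=0.):
    T=np.eye(4); x=-u_; z=n_ if out else -n_; T[:3,:3]=np.c_[x,np.cross(z,x),z]; T[:3,3]=CORN+along_u*u_+along_n*n_+[0,dy,0]; return T
def tp(T,P): return np.atleast_2d(P)@T[:3,:3].T+T[:3,3]
a=.08;w=.087;h=.024
def box(x0,x1,y0,y1,z0,z1):
    c=lambda *p:p
    p=[(x0,y0,z0),(x1,y0,z0),(x1,y1,z0),(x0,y1,z0),(x0,y0,z0),(x0,y0,z1),(x1,y0,z1),(x1,y1,z1),(x0,y1,z1),(x0,y0,z1)]
    return [np.array(p),np.array([(x1,y0,z0),(x1,y0,z1)]),np.array([(x1,y1,z0),(x1,y1,z1)]),np.array([(x0,y1,z0),(x0,y1,z1)])]
TRAY=box(-a,a,-w,w,0,h)+box(-.025,.074,-.026,.026,.008,h)+box(-.08,-.03,-.082,.082,.008,.008)
E
python3 - <<'E'
from h import *
import pickle
S,T=pickle.load(open("c0.pkl","rb"))
gp=[("t",(-a,w,0),(268,261.5)),("t",(-a,-w,0),(302.5,198.5)),("t",(-a,-w,h),(295,193.5)),("t",(-a,w,h),(260.5,257)),
 ("s",(a,w,h),(409,283)),("s",(a,-w,h),(377,311)),("s",(-a,-w,h),(340,257)),("s",(-a,w,0),(386.5,226.5))]
wp=[("t",(-a,w,0),(443,200)),("t",(-a,-w,0),(407,260.5)),("t",(a,w,0),(407,194)),("t",(a,-w,0),(375,249)),
 ("s",(-a,-w,0),(254,215)),("s",(-a,w,0),(201,242)),("s",(a,-w,0),(278,269)),("s",(a,w,0),(232,297))]
def f(p,pts,out):
    W=stand(p)@seat(.08,0 if out else h,out,0)
    return np.concatenate([((S if v=="s" else T).proj(tp(W,P))[0]-q) for v,P,q in pts])
res={}
for nm,pts,out,g0 in [("g",gp,True,(.5,.1,.4)),("w",wp,False,(.5,-.2,.4))]:
    r=least_squares(f,g0,args=(pts,out),loss='soft_l1'); print(nm,r.x,np.round(f(r.x,pts,out).reshape(-1,2),1).tolist()); res[nm]=r.x
    res[nm]=r.x
    W=stand(r.x)@seat(.08,0 if out else h,out,0)
    st=[tp(stand(r.x),b) for b in box(-.0775,.0775,-.1,.1,0,0)]
    c=CORN; st+= [tp(stand(r.x),np.array([c+[0,-.1,0],c+[0,.1,0],c+.056*n_+[0,.1,0],c+.056*n_+[0,-.1,0]]))]
    L=[tp(W,b) for b in TRAY]
    for cam,k in ((S,"s"),(T,"t")):
        d=[(cam.proj(l),(0,0,255)) for l in L]+[(cam.proj(l),(255,0,0)) for l in st]
        lim={"sg":(320,210,440,350),"sw":(180,205,310,325),"tg":(220,165,320,285),"tw":(350,170,460,290)}[k+nm]
        crop(cam,*lim,5,f"fit_{k}{nm}.png",d)
pickle.dump(res,open("fit.pkl","wb"))
i=[cv2.imread(f"pics/fit_{k}.png") for k in ("sg","tg","sw","tw")]
cv2.imwrite("pics/fitA.png",np.hstack([cv2.resize(x,(400,480)) for x in i[:2]])); cv2.imwrite("pics/fitB.png",np.hstack([cv2.resize(x,(400,480)) for x in i[2:]]))
E
```

```text
g [0.64906146 0.15851519 1.06123114] [[-0.2, 0.0], [0.0, 0.0], [-0.3, 0.1], [-0.9, -0.0], [-0.3, -0.8], [-6.7, 5.7], [4.9, -1.1], [-7.3, 0.4]]
w [ 0.63392742 -0.19345446  1.01564443] [[-0.8, -0.6], [-1.4, 0.7], [-0.4, 0.1], [-1.8, 1.1], [-0.7, -0.8], [-0.8, -1.0], [-1.0, 0.1], [-4.8, 2.6]]
```

View pics/fitA.png

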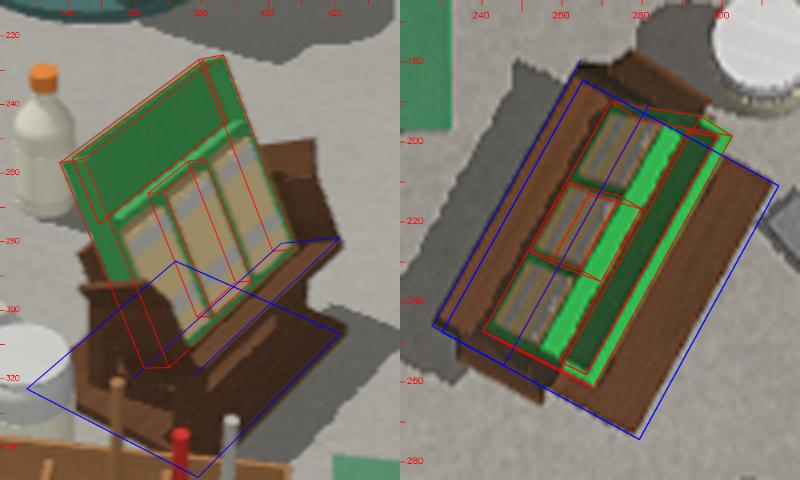

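View pics/fitB.png

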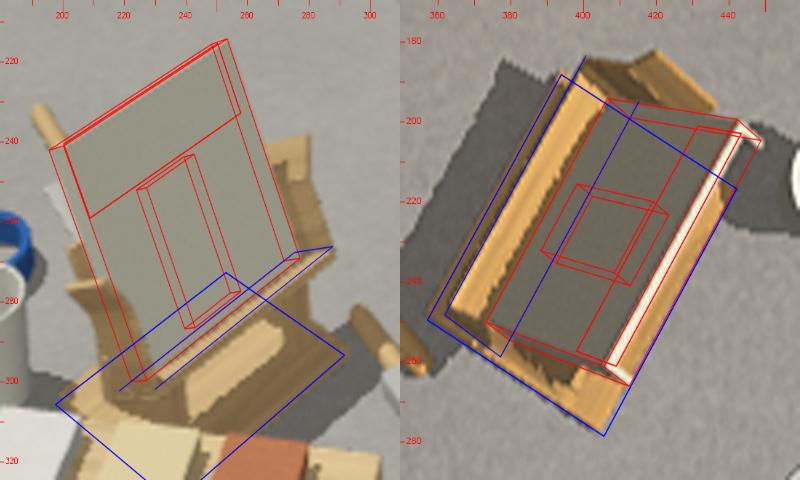

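```bash
cat > fit.py <<'E'
from h import *
import pickle
S,T=pickle.load(open("c0.pkl","rb"))
gp=[("t",(-a,w,0),(268,261.5)),("t",(-a,-w,0),(302.5,198.5)),("t",(-a,-w,h),(295,193.5)),("t",(-a,w,h),(260.5,257)),
 ("s",(a,w,h),(409,283)),("s",(-a,-w,h),(340.5,257)),("s",(-a,w,0),(387,227)),("s",(.074,.026,h),(396,292)),("s",(.074,-.026,h),(384,302.5)),("t",(-.025,.026,h),(264,230)),("t",(-.025,-.026,h),(276,211))]
wp=[("t",(-a,w,0),(443,200)),("t",(-a,-w,0),(407,260.5)),("t",(a,w,0),(406,194)),("t",(a,-w,0),(374,249)),("t",(-a,w,h),(449.5,206)),("t",(-a,-w,h),(413,265)),
 ("s",(-a,-w,0),(254,215)),("s",(-a,w,0),(201,242)),("s",(a,-w,0),(278,269))]
gs=[("t",(-.0775,.1,.0),(293.5,272.5)),("t",(-.0775,-.1,.0),(312,210)), ("s",(.0775,.1,0),(423.5,307))]
c=CORN+.056*n_
gs+=[("s",c+[0,.1,0],(422,281)),("t",c+[0,.1,0],(229,245)),("t",c+[0,-.1,0],(265,182))]
ws=[("t",(-.0775,.1,0),(404,277)),("s",(.0775,.1,0),(293,292))]
ws+=[("s",c+[0,.1,0],(288,267)),("t",c+[0,.1,0],(363,246)),("t",c+[0,-.1,0],(395.5,187))]
def f(p,pts,out,sp,spts):
    W=stand(p)@seat(.08+p[4],(0 if out else h)+p[5],out,p[3])
    return np.concatenate([((S if v=="s" else T).proj(tp(W,P))[0]-q) for v,P,q in pts]+[((S if v=="s" else T).proj(tp(stand(p),P))[0]-q) for v,P,q in spts]+[np.array(p[3:])/.003])
res={}
for nm,pts,out,g0,sp in [("g",gp,True,(.65,.15,1.05,0,0,0),gs),("w",wp,False,(.63,-.2,1.,0,0,0),ws)]:
    r=least_squares(f,g0,args=(pts,out,0,sp),loss='soft_l1'); print(nm,np.round(r.x,4),np.round(f(r.x,pts,out,0,sp)[:-3].reshape(-1,2),1).tolist()); res[nm]=r.x
    W=stand(r.x)@seat(.08+r.x[4],(0 if out else h)+r.x[5],out,r.x[3])
    st=[tp(stand(r.x),b) for b in box(-.0775,.0775,-.1,.1,0,0)]
    c=CORN; st+= [tp(stand(r.x),np.array([c+[0,-.1,0],c+[0,.1,0],c+.056*n_+[0,.1,0],c+.056*n_+[0,-.1,0]]))]
    L=[tp(W,b) for b in TRAY]
    for cam,k in ((S,"s"),(T,"t")):
        d=[(cam.proj(l),(0,0,255)) for l in L]+[(cam.proj(l),(255,0,0)) for l in st]
        lim={"sg":(320,210,440,350),"sw":(180,205,310,325),"tg":(220,165,320,285),"tw":(350,170,460,290)}[k+nm]
        crop(cam,*lim,5,f"fit_{k}{nm}.png",d)
pickle.dump(res,open("fit.pkl","wb"))
i=[cv2.imread(f"pics/fit_{k}.png") for k in ("sg","tg","sw","tw")]
cv2.imwrite("pics/fitA.png",np.hstack([cv2.resize(x,(400,480)) for x in i[:2]])); cv2.imwrite("pics/fitB.png",np.hstack([cv2.resize(x,(400,480)) for x in i[2:]]))
E
python3 fit.py
```

```text
g [ 6.5140e-01  1.5880e-01  1.0588e+00  5.0000e-04 -3.0000e-04 -1.0000e-03] [[-0.3, -0.6], [0.1, -0.5], [-0.3, -0.5], [-1.0, -0.7], [-0.3, -0.2], [4.2, -0.5], [-7.8, 0.5], [-0.9, 0.1], [-0.5, -0.1], [0.5, 1.3], [-1.3, 2.0], [-14.4, 1.1], [2.1, 0.2], [-1.9, 0.5], [-0.4, -1.5], [-1.6, 0.1], [-0.2, -3.3]]
w [ 6.3580e-01 -1.9080e-01  1.0154e+00 -5.0000e-04  5.0000e-04 -3.3000e-03] [[-0.8, -0.8], [-1.3, 0.5], [0.6, 0.0], [-0.8, 0.9], [-0.7, -1.5], [-0.4, 0.9], [-0.8, -0.3], [-1.0, -0.5], [-1.1, 0.6], [0.6, 0.9], [-0.7, 1.8], [0.5, -0.4], [-2.2, 1.6], [4.1, -4.2]]
```

View pics/fitA.png

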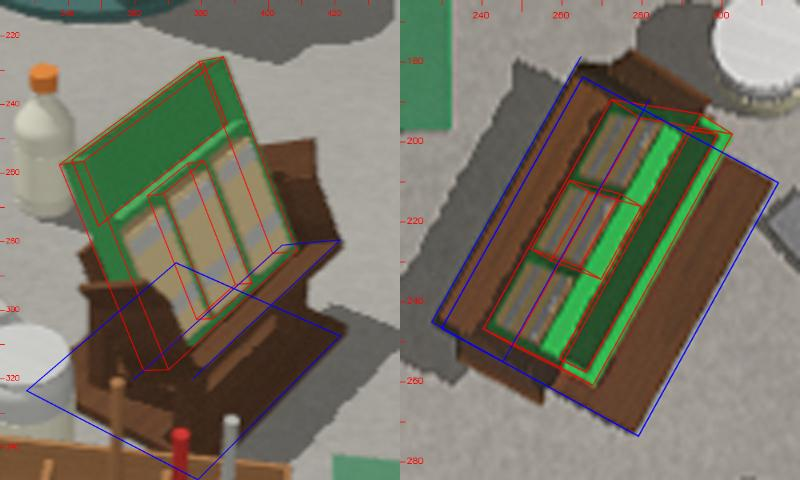

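View pics/fitB.png

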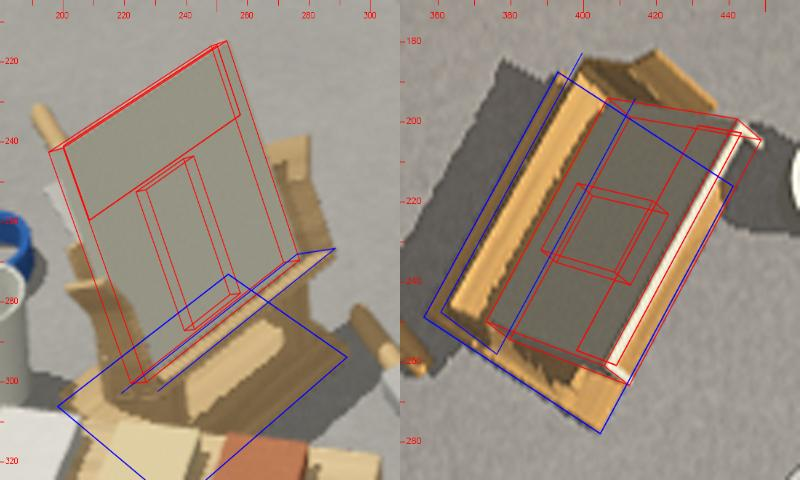

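```bash
sed -i 's/("s",(-a,-w,h),(340.5,257)),("s",(-a,w,0),(387,227))/("s",(-a,-w,0),(340.5,257)),("s",(-a,w,h),(387,227))/; s/,("s",(.074,.026,h),(396,292)),("s",(.074,-.026,h),(384,302.5)),("t",(-.025,.026,h),(264,230)),("t",(-.025,-.026,h),(276,211))//; s/gs+=.*/gs+=[("s",c+[0,.1,0],(422,281)),("t",c+[0,.1,0],(229,245))]/; s/ws+=.*/ws+=[("s",c+[0,.1,0],(288,267)),("t",c+[0,.1,0],(363,246))]/; s/^gs=.*/gs=[]/' fit.py
python3 fit.py
```

```text
g [ 6.5160e-01  1.5810e-01  1.0584e+00  2.0000e-03 -1.1000e-03 -1.0000e-03] [[-0.4, -0.2], [0.0, 0.0], [-0.3, 0.0], [-1.1, -0.2], [-0.2, -0.2], [-3.0, 0.6], [-0.4, -0.8], [-0.7, -1.5], [-1.3, -0.0]]
w [ 6.3670e-01 -1.9220e-01  1.0073e+00  8.0000e-04  3.0000e-04 -2.8000e-03] [[-0.5, -0.6], [-1.6, 0.4], [1.0, -0.0], [-0.9, 0.6], [-0.4, -1.3], [-0.7, 0.8], [-0.6, -0.2], [-1.2, -0.6], [-1.1, 0.7], [0.7, 0.6], [-1.2, 2.2], [-0.0, -0.0], [-1.9, 0.8]]
```

View pics/fit_sg.png

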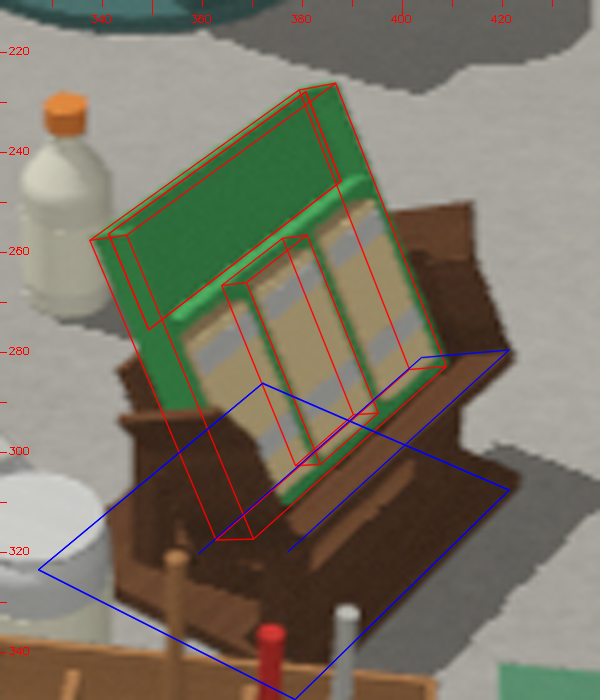

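View pics/fit_tg.png

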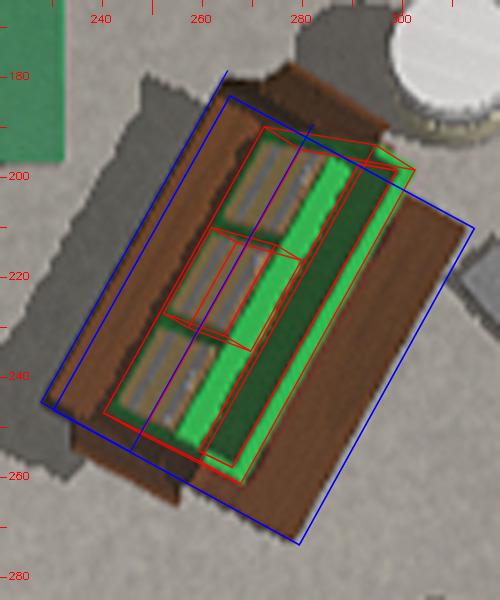

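View pics/fitB.png

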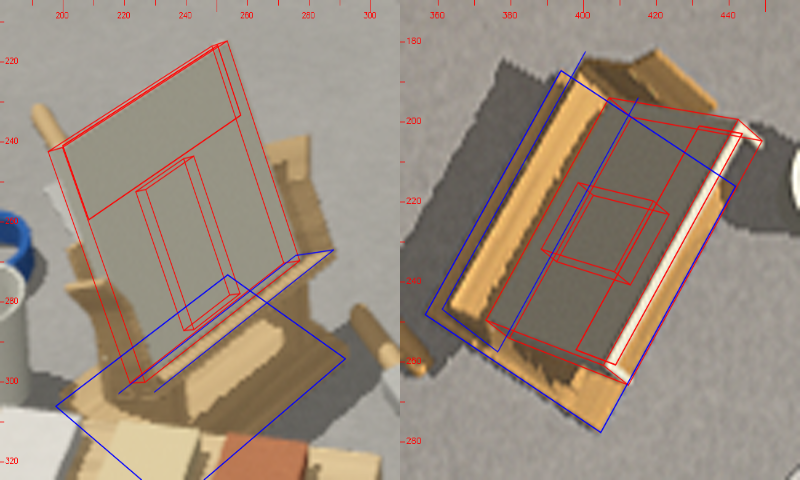

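```bash
cat >> h.py <<'E'
def tool(sp,along_u,along_n,dy,s=1):
    """tool pose: TCP at stand-frame (u,n,y), z=-u, y=s*n"""
    T=np.eye(4); z=-u_; y=s*n_; T[:3,:3]=np.c_[np.cross(y,z),y,z]; T[:3,3]=CORN+along_u*u_+along_n*n_+[0,dy,0]
    return stand(sp)@T
def cur():
    from station import state
    s=state(); T=np.eye(4); T[:3,:3]=rot(s["ee_rot"]); T[:3,3]=s["ee_pos"]; return T,s
def rel(T1,T0):
    D=np.linalg.inv(T0)@T1
    return np.round(D[:3,3]/.06,3), np.round(R.from_matrix(D[:3,:3]).as_rotvec(),3)
E
python3 - <<'E'
from h import *
import pickle
r=pickle.load(open("fit.pkl","rb")); S,T=pickle.load(open("c0.pkl","rb"))
# tray-only 4dof/6dof fits
import re
src=open("fit.py").read().split("res={}")[0]; exec(src)
for nm,pts,out in(("g",gp,True),("w",wp,False)):
    g=lambda p: np.concatenate([((S if v=="s" else T).proj(tp(stand(p)@seat(.08,(0 if out else h),out)+np.array([[0]*3+[0],[0]*4,[0]*3+[p[3]],[0]*4]),P))[0]-q) for v,P,q in pts])
    q=least_squares(g,list(r[nm][:3])+[0],loss='soft_l1'); print(nm,q.x,q.cost,np.round(g(q.x),1))
T0,s=cur()
for k in [tool((.636,-.192,1.011),.24,.02,0)]: print(k, *rel(k,T0))
E
```

```text
g [ 0.64916528  0.15898922  1.06378134 -0.00235688] 3.1890912025349776 [-0.2  0.  -0.2  0.1 -0.6  0.1 -0.9  0.  -0.2 -0.1 -2.8  0.9 -0.5 -0.6]
w [ 0.63431035 -0.1942585   1.01047651 -0.00155774] 4.8350972638631395 [-0.5 -0.5 -1.4  0.6  1.   0.1 -0.7  0.8 -0.4 -1.2 -0.4  1.  -0.8 -0.2
 -1.2 -0.5 -1.2  0.7]
[[-0.84736328  0.46896711  0.24908898  0.59621826]
 [ 0.53101362  0.74835275  0.39748294 -0.25548159]
 [ 0.          0.4690821  -0.88315457  0.28133874]
 [ 0.          0.          0.          1.        ]] [-10.8   -11.178  -0.806] [-0.488 -0.027  0.108]
```

```bash
cat >> h.py <<'E'
DK=(.6500,.1585,1.060); LT=(.635,-.193,1.011)
E
python3 - <<'E'
from h import *
T0,s=cur()
V=T0.copy(); V[:3,3]=[.5,.2,.42]; print(rel(V,T0))
B=tool(LT,.25,.02,0); print(rel(B,T0),B[:3,3])
E
```

```text
(array([-6.055, -5.04 , -3.121]), array([-0.,  0., -0.]))
(array([-10.783, -11.278,  -0.953]), array([-0.488, -0.027,  0.108])) [ 0.59272737 -0.26045642  0.29017028]
```

Call:
{"api": "step_arm", "payload": {
  "commands": [
    {"slide": [0,0,-1],"turn": [0,0,0],"fingers": 0.3},
    {"slide": [0,0,-2],"turn": [0,0,0],"fingers": 0.3},
    {"slide": [0,0,-3],"turn": [0,0,0],"fingers": 0.3}
  ]
}}

```text
t: 0.57
ee_pos: [0.3042, 0.6301, 0.4147]
ee_rot: [-3.141, -0.0, 2.692]
force: [0.9, 0.4, 0.1]
grip_width: 0.064
```

Call:
{"api": "step_arm", "payload": {
  "commands": [
    {"slide": [-1,-0.83,0],"turn": [-0.05,0,0.01],"fingers": 0.3},
    {"slide": [-2,-1.7,0],"turn": [-0.1,0,0.02],"fingers": 0.3},
    {"slide": [-3,-2.5,0],"turn": [-0.15,0,0.03],"fingers": 0.3},
    {"slide": [-4,-3.3,0],"turn": [-0.2,0,0.04],"fingers": 0.3},
    {"slide": [-5,-4.2,0],"turn": [-0.25,0,0.05],"fingers": 0.3},
    {"slide": [-6.05,-5.04,0],"turn": [-0.3,-0.01,0.06],"fingers": 0.3},
    {"slide": [-6.7,-5.8,0],"turn": [-0.35,-0.02,0.07],"fingers": 0.3},
    {"slide": [-7.3,-6.6,0],"turn": [-0.4,-0.02,0.08],"fingers": 0.3},
    {"slide": [-7.9,-7.4,0],"turn": [-0.45,-0.03,0.09],"fingers": 0.3},
    {"slide": [-8.5,-8.2,0],"turn": [-0.488,-0.027,0.108],"fingers": 0.3}
  ]
}}

```text
t: 1.82
ee_pos: [0.5299, 0.0474, 0.4132]
ee_rot: [2.651, 0.001, 2.581]
force: [0.2, 1.7, -0.3]
grip_width: 0.0274
```

```bash
python3 - <<'E'
from h import *
T0,s=cur(); print(s["joints"],s["ee_pos"])
print(rel(tool(LT,.25,.02,0),T0))
E
```

```text
[-0.16075323 -0.1666631   2.05469202  0.50697829  1.10373519 -1.36901908] [0.52992532 0.04737041 0.41324197]
(array([-3.613, -4.31 ,  0.028]), array([ 0.002,  0.001, -0.   ]))
```

Call:
{"api": "step_arm", "payload": {
  "commands": [
    {"slide": [0,0,0],"turn": [0,0,0],"fingers": 0.3},
    {"slide": [0,0,0],"turn": [0,0,0],"fingers": 0.3}
  ]
}}

```text
t: 2.08
ee_pos: [0.5299, 0.0493, 0.4128]
ee_rot: [2.653, -0.0, 2.581]
force: [-0.5, 0.1, 0.4]
grip_width: 0.0276
```

```bash
cat > r.py <<'E'
import sys
from h import *
T0,s=cur(); print(np.round(s["joints"],2),np.round(s["ee_pos"],4),np.round(s["force"],1),s["grip_width"])
for a in sys.argv[1:]:
    sp,uu,nn,yy,sg=a.split(","); print(a,*rel(tool({"L":LT,"D":DK}[sp],float(uu),float(nn),float(yy),float(sg)),T0))
E
python3 r.py L,.25,.02,0,1 L,.17,.02,0,1 L,.136,.02,0,1
```

```text
[-0.16 -0.17  2.05  0.5   1.1  -1.36] [0.5299 0.0493 0.4128] [-0.5  0.1  0.4] 0.027589294864551528
L,.25,.02,0,1 [-3.634 -4.327  0.014] [-0.     0.    -0.001]
L,.17,.02,0,1 [-3.634 -4.327  1.348] [-0.     0.    -0.001]
L,.136,.02,0,1 [-3.634 -4.327  1.914] [-0.     0.    -0.001]
```

Call:
{"api": "step_arm", "payload": {
  "commands": [
    {"slide": [-0.6,-0.7,0],"turn": [0,0,0],"fingers": 0.3},
    {"slide": [-1.2,-1.4,0],"turn": [0,0,0],"fingers": 0.3},
    {"slide": [-1.8,-2.15,0],"turn": [0,0,0],"fingers": 0.3},
    {"slide": [-2.4,-2.9,0],"turn": [0,0,0],"fingers": 0.3},
    {"slide": [-3,-3.6,0],"turn": [0,0,0],"fingers": 0.3},
    {"slide": [-3.635,-4.33,0.01],"turn": [0,0,0],"fingers": 0.3},
    {"slide": [-3.635,-4.33,0.5],"turn": [0,0,0],"fingers": 0.3},
    {"slide": [-3.635,-4.33,0.8],"turn": [0,0,0],"fingers": 0.3},
    {"slide": [-3.635,-4.33,0.8],"turn": [0,0,0],"fingers": 0.3}
  ]
}}

```text
t: 3.2
ee_pos: [0.605, -0.2394, 0.2479]
ee_rot: [2.653, -0.002, 2.584]
force: [0.7, 1.1, -0.3]
grip_width: 0.0273
```

```bash
python3 r.py L,.136,.02,0,1; python3 - <<'E'
from h import *
from station import snapshot
a=Cam(snapshot("scene")); b=Cam(snapshot("top"))
crop(a,170,170,300,310,4,"a1.png"); crop(b,350,160,470,300,4,"b1.png")
i=[cv2.imread(f"pics/{k}1.png") for k in "ab"]
hh=min(x.shape[0] for x in i); cv2.imwrite("pics/p1.png",np.hstack([x[:hh,:400] for x in i]))
E
```

```text
[-0.59  0.3   1.87  0.57  1.07 -1.91] [ 0.605  -0.2394  0.2479] [ 0.7  1.1 -0.3] 0.027305299323829666
L,.136,.02,0,1 [-0.017 -0.028  1.087] [ 0.    -0.003  0.002]
```

View pics/a1.png

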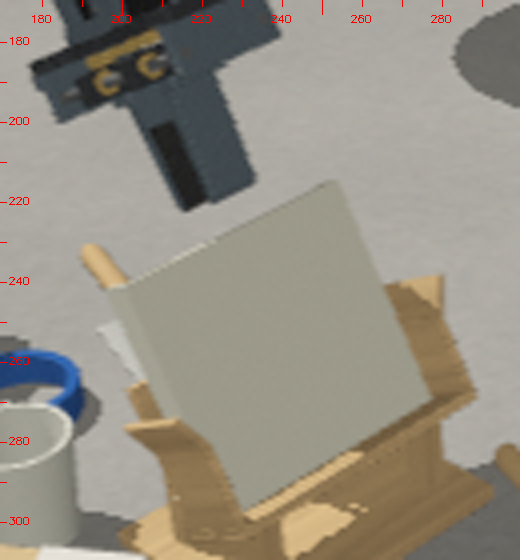

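View pics/b1.png

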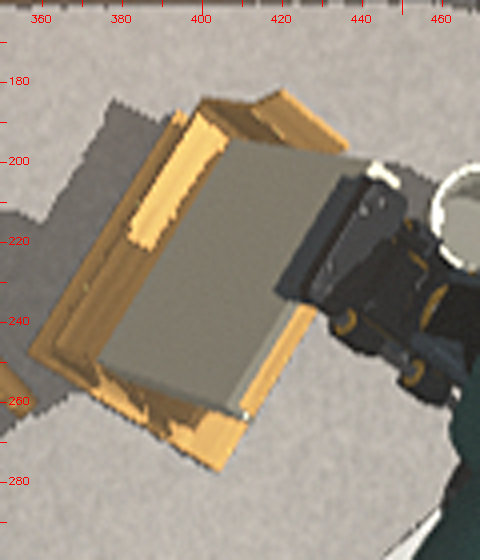

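Call:
{"api": "step_arm", "payload": {
  "commands": [
    {"slide": [-0.01,-0.02,0.2],"turn": [0,0,0],"fingers": 0.3},
    {"slide": [-0.01,-0.02,0.4],"turn": [0,0,0],"fingers": 0.3},
    {"slide": [-0.01,-0.02,0.6],"turn": [0,0,0],"fingers": 0.3},
    {"slide": [-0.01,-0.02,0.8],"turn": [0,0,0],"fingers": 0.3},
    {"slide": [-0.01,-0.02,1.0],"turn": [0,0,0],"fingers": 0.3},
    {"slide": [-0.01,-0.02,1.08],"turn": [0,0,0],"fingers": 0.3},
    {"slide": [-0.01,-0.02,1.08],"turn": [0,0,0],"fingers": 0.3}
  ]
}}

```text
t: 4.18
ee_pos: [0.621, -0.217, 0.1906]
ee_rot: [2.653, -0.0, 2.582]
force: [0.4, 0.2, 0.4]
grip_width: 0.0271
```

```bash
python3 r.py L,.136,.02,0,1; python3 - <<'E'
from h import *
from station import snapshot
a=Cam(snapshot("scene"))
crop(a,170,170,300,310,4,"a2.png")
E
```

```text
[-0.55  0.38  1.89  0.61  0.97 -1.94] [ 0.621  -0.217   0.1906] [0.4 0.2 0.4] 0.027125671583387544
L,.136,.02,0,1 [0.014 0.016 0.029] [ 0. -0. -0.]
```

View pics/a2.png

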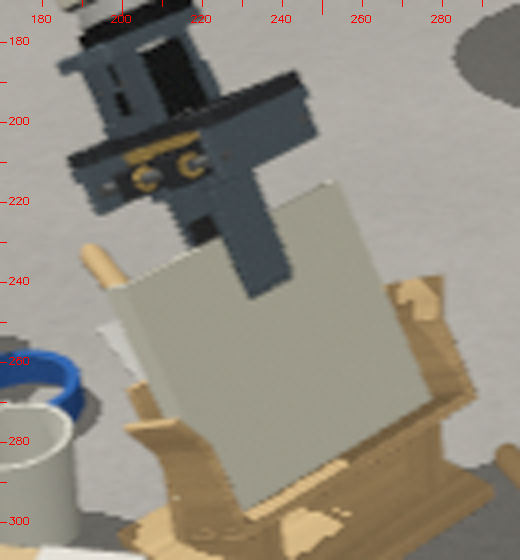

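Call:
{"api": "step_arm", "payload": {
  "commands": [
    {"slide": [0,0,0],"turn": [0,0,0],"fingers": 0.1},
    {"slide": [0,0,0],"turn": [0,0,0],"fingers": 0.0},
    {"slide": [0,0,0],"turn": [0,0,0],"fingers": 0.0},
    {"slide": [0,0,0],"turn": [0,0,0],"fingers": 0.0}
  ],
  "force": 30
}}

```text
t: 4.72
ee_pos: [0.6213, -0.217, 0.1913]
ee_rot: [2.652, 0.0, 2.581]
force: [1.9, 4.3, 4.1]
grip_width: 0.0078
```

```bash
python3 r.py L,.136,.02,0,1; python3 - <<'E'
from h import *
from station import snapshot
a=Cam(snapshot("scene"))
b=Cam(snapshot("top"))
W=stand(LT)@seat(.08,.024,False)
L=[tp(W,q) for q in TRAY]
crop(a,170,170,300,310,4,"a3.png",[(a.proj(l),(0,0,255)) for l in L])
crop(b,350,160,470,300,4,"b3.png",[(b.proj(l),(0,0,255)) for l in L])
E
```

```text
[-0.55  0.38  1.89  0.61  0.97 -1.94] [ 0.6213 -0.217   0.1913] [1.9 4.3 4.1] 0.007821529824982186
L,.136,.02,0,1 [0.018 0.008 0.039] [ 0.001  0.001 -0.001]
```

View pics/a3.png

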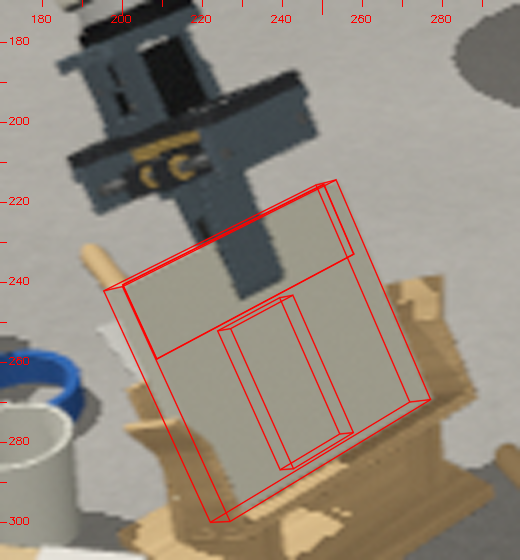

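View pics/b3.png

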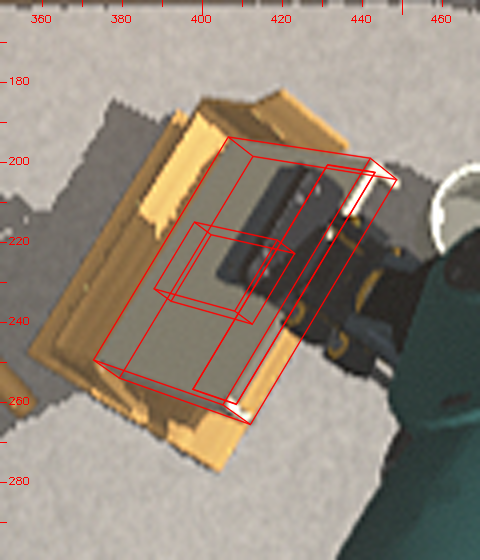

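```bash
python3 r.py L,.1337,.023,0,1 L,.36,.025,0,1 D,.36,.056,0,1 
```

```text
[-0.55  0.38  1.89  0.61  0.97 -1.94] [ 0.6213 -0.217   0.1913] [0.4 4.8 4.9] 0.007910949428054509
L,.1337,.023,0,1 [0.019 0.058 0.077] [ 0.001  0.    -0.   ]
L,.36,.025,0,1 [ 0.017  0.095 -3.695] [ 0.001  0.    -0.   ]
D,.36,.056,0,1 [ 2.838  5.111 -1.299] [ 0.001  0.023 -0.044]
```

Call:
{"api": "step_arm", "payload": {
  "commands": [
    {"slide": [0,0.06,-0.1],"turn": [0,0,0],"fingers": 0},
    {"slide": [0,0.08,-0.4],"turn": [0,0,0],"fingers": 0},
    {"slide": [0,0.09,-0.8],"turn": [0,0,0],"fingers": 0},
    {"slide": [0,0.1,-1.3],"turn": [0,0,0],"fingers": 0},
    {"slide": [0,0.1,-1.8],"turn": [0,0,0],"fingers": 0},
    {"slide": [0,0.1,-2.3],"turn": [0,0,0],"fingers": 0},
    {"slide": [0,0.1,-2.8],"turn": [0,0,0],"fingers": 0},
    {"slide": [0,0.1,-3.3],"turn": [0,0,0],"fingers": 0},
    {"slide": [0,0.1,-3.7],"turn": [0,0,0],"fingers": 0},
    {"slide": [0,0.1,-3.7],"turn": [0,0,0],"fingers": 0}
  ]
}}

```text
t: 6.08
ee_pos: [0.5682, -0.3023, 0.3925]
ee_rot: [2.654, 0.004, 2.58]
force: [0.5, 0.1, -2.4]
grip_width: 0.0079
```

```bash
python3 r.py D,.36,.056,0,1; python3 - <<'E'
from h import *
from station import snapshot
a=Cam(snapshot("scene")); cv2.imwrite("pics/s4.png",a.im[:,:,::-1])
E
```

```text
[-0.71  0.17  1.76  0.5   1.32 -1.87] [ 0.5682 -0.3023  0.3925] [ 0.5  0.1 -2.4] 0.007917915013672857
D,.36,.056,0,1 [2.85  5.021 2.428] [-0.001  0.027 -0.043]
```

View pics/s4.png

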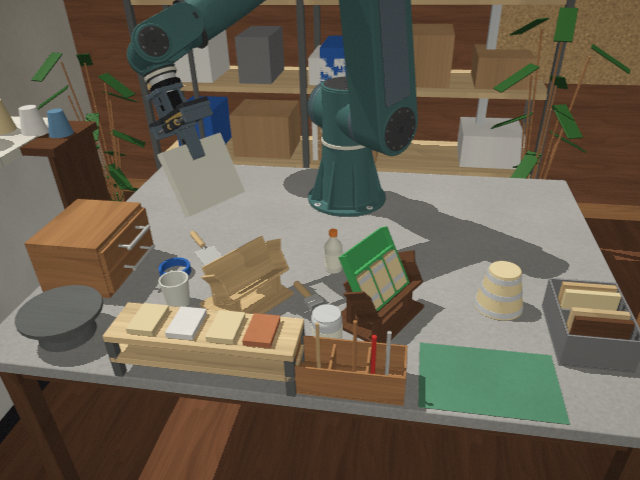

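Call:
{"api": "step_arm", "payload": {
  "commands": [
    {"slide": [0.09,0.15,0.07],"turn": [0,0.001,-0.001],"fingers": 0},
    {"slide": [0.34,0.6,0.29],"turn": [0,0.003,-0.005],"fingers": 0},
    {"slide": [0.71,1.25,0.6],"turn": [0,0.007,-0.011],"fingers": 0},
    {"slide": [1.14,2.0,0.97],"turn": [0,0.011,-0.017],"fingers": 0},
    {"slide": [1.6,2.8,1.36],"turn": [0,0.015,-0.024],"fingers": 0},
    {"slide": [2.05,3.6,1.74],"turn": [0,0.02,-0.031],"fingers": 0},
    {"slide": [2.4,4.25,2.06],"turn": [0,0.023,-0.036],"fingers": 0},
    {"slide": [2.67,4.7,2.28],"turn": [0,0.025,-0.04],"fingers": 0},
    {"slide": [2.85,5.02,2.43],"turn": [-0.001,0.027,-0.043],"fingers": 0},
    {"slide": [2.85,5.02,2.43],"turn": [-0.001,0.027,-0.043],"fingers": 0}
  ]
}}

```text
t: 7.38
ee_pos: [0.6003, 0.0753, 0.4015]
ee_rot: [2.652, -0.005, 2.635]
force: [-0.5, 0.1, -2.0]
grip_width: 0.0078
```

```bash
cat > look.py <<'E'
import sys
from h import *
from station import snapshot
k=sys.argv[1]; un=sys.argv[2:]   # tray poses "D,u,n,out,dy"
a=Cam(snapshot("scene")); b=Cam(snapshot("top"))
L=[]
for q in un:
    sp,uu,nn,o,dy=q.split(","); W=stand({"L":LT,"D":DK}[sp])@seat(float(uu),float(nn),int(o)==1,float(dy))
    L+=[tp(W,x) for x in TRAY[:4]]
lt="L" in k
A=(150,120,310,310) if lt else (310,120,470,310); B=(350,150,470,290) if lt else (210,150,330,290)
crop(a,*A,3,k+"_s.png",[(a.proj(l),(0,0,255)) for l in L]); crop(b,*B,4,k+"_t.png",[(b.proj(l),(0,0,255)) for l in L])
x,y=[cv2.imread(f"pics/{k}_{m}.png") for m in "st"]
H=max(x.shape[0],y.shape[0]); P=lambda q: cv2.copyMakeBorder(q,0,H-q.shape[0],0,0,0)
im=np.hstack([P(x),P(y)]);print(im.shape); cv2.imwrite(f"pics/{k}.png",im[:600,:1000] if im.shape[1]<=800 else cv2.resize(im,(800,int(im.shape[0]*800/im.shape[1]))))
E
python3 r.py D,.36,.056,0,1; python3 look.py D1 D,.306,.060,0,0
```

```text
[-0.09 -0.01  1.94  0.51  1.07 -1.37] [0.6003 0.0753 0.4015] [-0.5  0.1 -2. ] 0.007774183216493487
D,.36,.056,0,1 [-0.044 -0.016 -0.061] [ 0.001 -0.006  0.001]
(570, 960, 3)
```

View pics/D1.png

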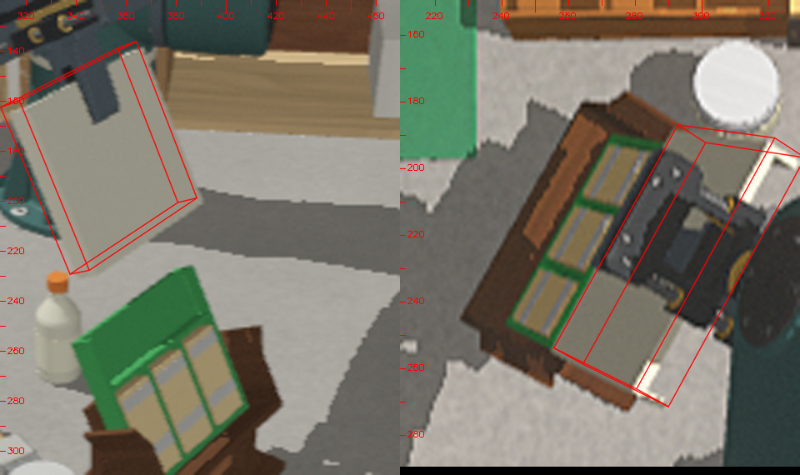

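Call:
{"api": "step_arm", "payload": {
  "commands": [
    {"slide": [-0.02,0,0.1],"turn": [0,-0.005,0],"fingers": 0},
    {"slide": [-0.03,0,0.4],"turn": [0,-0.005,0],"fingers": 0},
    {"slide": [-0.03,0,0.8],"turn": [0,-0.005,0],"fingers": 0},
    {"slide": [-0.03,0,1.2],"turn": [0,-0.005,0],"fingers": 0},
    {"slide": [-0.03,0,1.6],"turn": [0,-0.005,0],"fingers": 0},
    {"slide": [-0.03,0,2.0],"turn": [0,-0.005,0],"fingers": 0},
    {"slide": [-0.03,0,2.3],"turn": [0,-0.005,0],"fingers": 0},
    {"slide": [-0.03,0,2.5],"turn": [0,-0.005,0],"fingers": 0},
    {"slide": [-0.03,0,2.5],"turn": [0,-0.005,0],"fingers": 0},
    {"slide": [-0.03,0,2.5],"turn": [0,-0.005,0],"fingers": 0}
  ]
}}

```text
t: 8.72
ee_pos: [0.637, 0.134, 0.2705]
ee_rot: [2.652, 0.002, 2.63]
force: [-0.8, 0.6, -1.2]
grip_width: 0.0078
```

```bash
python3 r.py D,.20,.056,0,1 D,.15,.050,0,1; python3 look.py D2 D,.15,.060,0,0
```

```text
[ 0.01  0.18  1.98  0.59  0.81 -1.42] [0.637  0.134  0.2705] [-0.8  0.6 -1.2] 0.0077818704195620715
D,.20,.056,0,1 [ 0.011 -0.011  0.139] [ 0.002  0.002 -0.   ]
D,.15,.050,0,1 [ 0.012 -0.112  0.972] [ 0.002  0.002 -0.   ]
(570, 960, 3)
```

View pics/D2.png

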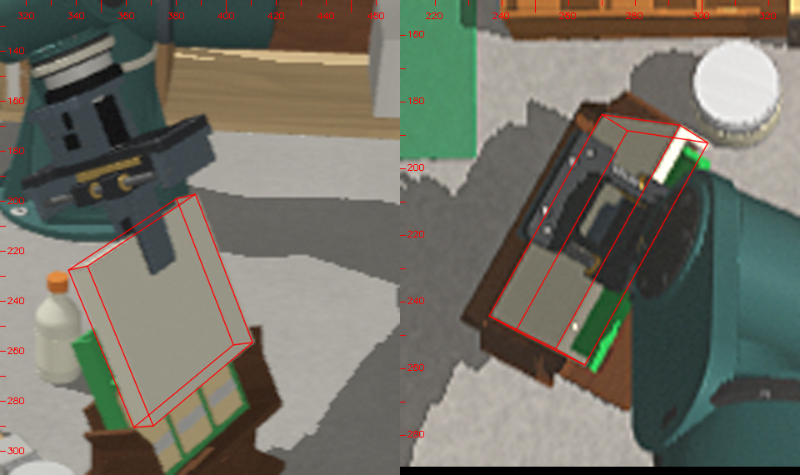

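Call:
{"api": "step_arm", "payload": {
  "commands": [
    {"slide": [0.01,-0.02,0.15],"turn": [0,0,0],"fingers": 0},
    {"slide": [0.01,-0.05,0.35],"turn": [0,0,0],"fingers": 0},
    {"slide": [0.01,-0.08,0.55],"turn": [0,0,0],"fingers": 0},
    {"slide": [0.01,-0.1,0.75],"turn": [0,0,0],"fingers": 0},
    {"slide": [0.01,-0.1,0.9],"turn": [0,0,0],"fingers": 0},
    {"slide": [0.01,-0.1,1.0],"turn": [0,0,0],"fingers": 0},
    {"slide": [0.01,-0.1,1.0],"turn": [0,0,0],"fingers": 0}
  ]
}}

```text
t: 9.7
ee_pos: [0.6475, 0.1546, 0.2138]
ee_rot: [2.652, 0.0, 2.63]
force: [0.2, 0.1, -2.5]
grip_width: 0.0079
```

```bash
python3 r.py D,.134,.044,0,1; python3 look.py D3 D,.095,.054,0,0
```

```text
[ 0.05  0.28  1.98  0.65  0.72 -1.47] [0.6475 0.1546 0.2138] [ 0.2  0.1 -2.5] 0.007876754381677821
D,.134,.044,0,1 [-0.005 -0.107  0.223] [ 0.001  0.001 -0.   ]
(570, 960, 3)
```

View pics/D3.png

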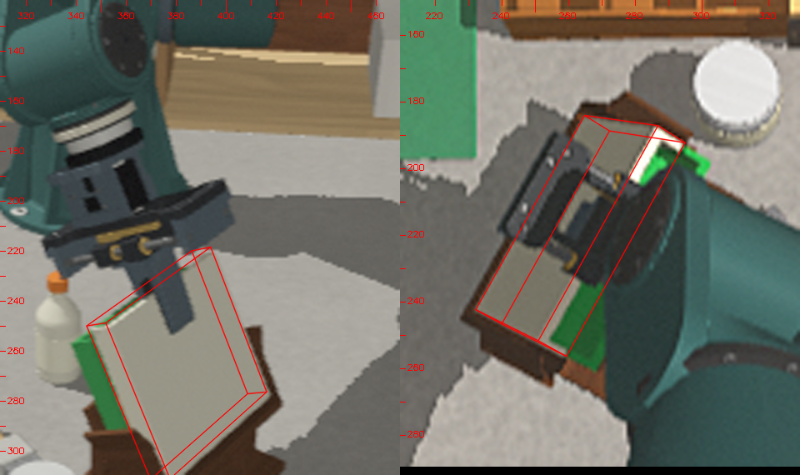

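Call:
{"api": "step_arm", "payload": {
  "commands": [
    {"slide": [0,-0.02,0.05],"turn": [0,0,0],"fingers": 0},
    {"slide": [0,-0.04,0.1],"turn": [0,0,0],"fingers": 0},
    {"slide": [0,-0.06,0.14],"turn": [0,0,0],"fingers": 0},
    {"slide": [0,-0.07,0.18],"turn": [0,0,0],"fingers": 0},
    {"slide": [0,-0.07,0.18],"turn": [0,0,0],"fingers": 0}
  ]
}}

```text
t: 10.42
ee_pos: [0.6485, 0.1554, 0.2031]
ee_rot: [2.652, 0.002, 2.63]
force: [-2.1, -3.2, 5.0]
grip_width: 0.0078
```

```bash
python3 r.py D,.134,.044,0,1
```

```text
[ 0.05  0.29  1.98  0.66  0.7  -1.49] [0.6485 0.1554 0.2031] [-2.1 -3.2  5. ] 0.007793362134117936
D,.134,.044,0,1 [ 0.003 -0.04   0.057] [ 0.002  0.002 -0.   ]
```

Call:
{"api": "step_arm", "payload": {
  "commands": [
    {"slide": [0,-0.02,0],"turn": [0,0,0],"fingers": 0},
    {"slide": [0,-0.04,0],"turn": [0,0,0],"fingers": 0},
    {"slide": [0,-0.04,0],"turn": [0,0,0],"fingers": 0}
  ]
}}

```text
t: 10.8
ee_pos: [0.6478, 0.1536, 0.2022]
ee_rot: [2.651, 0.002, 2.629]
force: [-0.4, -2.4, 5.8]
grip_width: 0.0081
```

```bash
python3 r.py D,.134,.044,0,1;python3 look.py D4 D,.083,.048,0,0
```

```text
[ 0.05  0.29  1.98  0.66  0.7  -1.49] [0.6478 0.1536 0.2022] [-0.4 -2.4  5.8] 0.0080678006540212
D,.134,.044,0,1 [ 0.007 -0.005  0.058] [ 0.002  0.002 -0.   ]
(570, 960, 3)
```

View pics/D4.png

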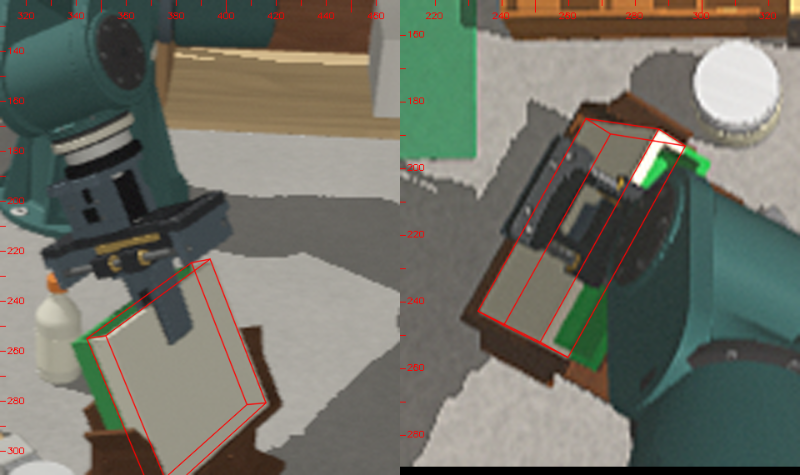

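Call:
{"api": "step_arm", "payload": {
  "commands": [
    {"slide": [0,-0.02,0.0],"turn": [0,0,0],"fingers": 0},
    {"slide": [0,-0.04,0.0],"turn": [0,0,0],"fingers": 0},
    {"slide": [0,-0.04,0],"turn": [0,0,0],"fingers": 0}
  ]
}}

```text
t: 11.28
ee_pos: [0.6476, 0.1532, 0.2021]
ee_rot: [2.648, 0.002, 2.629]
force: [5.2, 13.5, 7.0]
grip_width: 0.0078
```

```bash
python3 r.py D,.134,.044,0,1
```

```text
[ 0.05  0.29  1.99  0.67  0.7  -1.5 ] [0.6476 0.1532 0.2021] [ 5.2 13.5  7. ] 0.007815063127655002
D,.134,.044,0,1 [0.008 0.001 0.061] [ 0.005  0.002 -0.001]
```

Call:
{"api": "step_arm", "payload": {
  "commands": [
    {"slide": [0,0.02,0],"turn": [0,0,0],"fingers": 0},
    {"slide": [0,0.03,0],"turn": [0,0,0],"fingers": 0.15},
    {"slide": [0,0.03,0],"turn": [0,0,0],"fingers": 0.25},
    {"slide": [0,0.03,0],"turn": [0,0,0],"fingers": 0.25}
  ]
}}

```text
t: 11.78
ee_pos: [0.6467, 0.1532, 0.2009]
ee_rot: [2.652, 0.001, 2.63]
force: [0.4, 0.1, -0.3]
grip_width: 0.0228
```

```bash
python3 r.py D,.23,.044,0,1 D,.23,.024,0,1;python3 look.py D5 D,.08,.048,0,0 D,.08,0,1,0
```

```text
[ 0.05  0.29  1.99  0.66  0.7  -1.49] [0.6467 0.1532 0.2009] [ 0.4  0.1 -0.3] 0.02283653684017281
D,.23,.044,0,1 [-0.006  0.02  -1.553] [ 0.001  0.001 -0.001]
D,.23,.024,0,1 [-0.007 -0.314 -1.554] [ 0.001  0.001 -0.001]
(570, 960, 3)
```

View pics/D5.png

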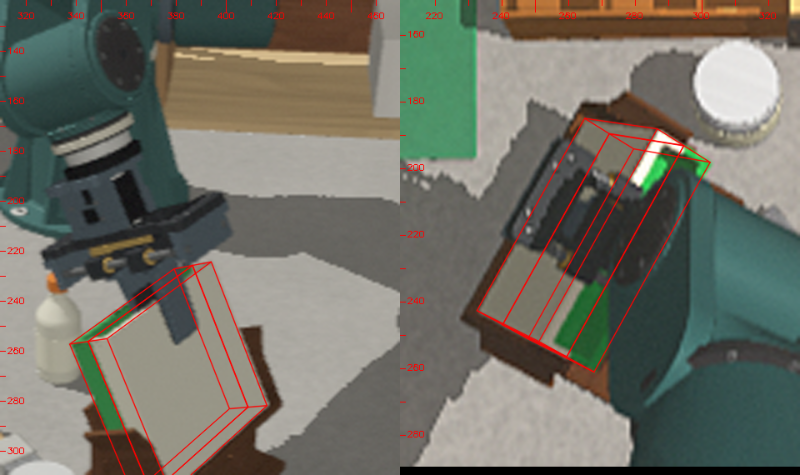

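Call:
{"api": "step_arm", "payload": {
  "commands": [
    {"slide": [0,0,-0.15],"turn": [0,0,0],"fingers": 0.25},
    {"slide": [0,0,-0.4],"turn": [0,0,0],"fingers": 0.25},
    {"slide": [0,0,-0.8],"turn": [0,0,0],"fingers": 0.25},
    {"slide": [0,0,-1.2],"turn": [0,0,0],"fingers": 0.25},
    {"slide": [0,0,-1.5],"turn": [0,0,0],"fingers": 0.4},
    {"slide": [0,-0.15,-1.55],"turn": [0,0,0],"fingers": 1},
    {"slide": [0,-0.31,-1.55],"turn": [0,0,0],"fingers": 1},
    {"slide": [0,-0.31,-1.55],"turn": [0,0,0],"fingers": 1}
  ]
}}

```text
t: 12.88
ee_pos: [0.6166, 0.1004, 0.2731]
ee_rot: [2.653, -0.001, 2.629]
force: [0.1, 0.1, -0.2]
grip_width: 0.0597
```

```bash
python3 r.py D,.136,.024,0,1;python3 look.py D6 D,.083,.048,0,0 D,.08,0,1,0
```

```text
[-0.05  0.14  2.01  0.6   0.84 -1.48] [0.6166 0.1004 0.2731] [ 0.1  0.1 -0.2] 0.059703362290369474
D,.136,.024,0,1 [-0.013  0.014  1.551] [ 0.    -0.    -0.002]
(570, 960, 3)
```

View pics/D6.png

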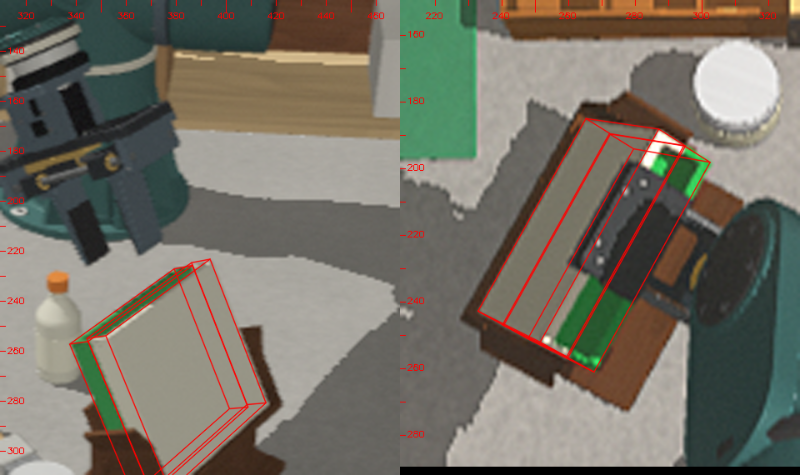

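```bash
python3 - <<'E'
from h import *
from station import snapshot
a=Cam(snapshot("scene")); b=Cam(snapshot("top"))
g=[tp(stand(DK)@seat(.08,0,True),x) for x in TRAY[:1]]
crop(a,325,210,425,310,6,"z1.png"); crop(b,225,170,325,270,6,"z2.png")
E
```

```text
(no output)
```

View pics/z1.png

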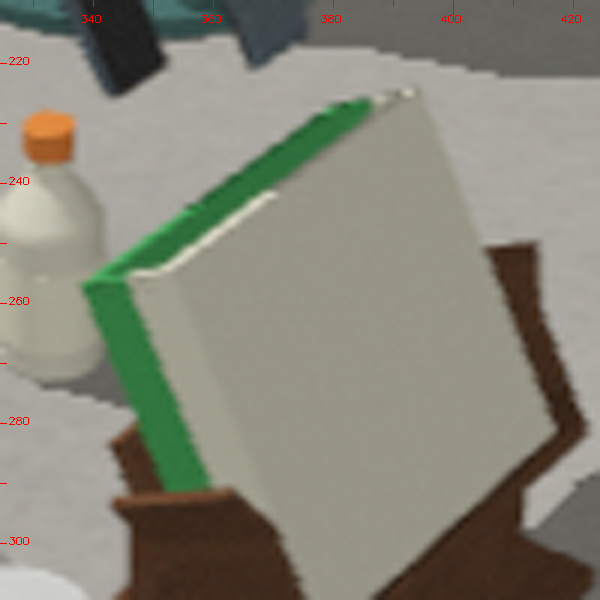

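View pics/z2.png

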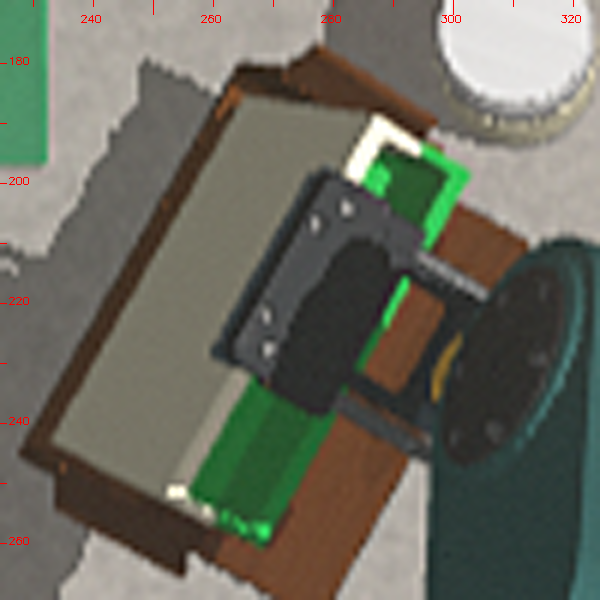

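Call:
{"api": "step_arm", "payload": {
  "commands": [
    {"slide": [-0.01,0.014,0.1],"turn": [0,0,0],"fingers": 1},
    {"slide": [-0.01,0.014,0.4],"turn": [0,0,0],"fingers": 1},
    {"slide": [-0.01,0.014,0.7],"turn": [0,0,0],"fingers": 1},
    {"slide": [-0.01,0.014,1.0],"turn": [0,0,0],"fingers": 1},
    {"slide": [-0.01,0.014,1.25],"turn": [0,0,0],"fingers": 1},
    {"slide": [-0.01,0.014,1.45],"turn": [0,0,0],"fingers": 1},
    {"slide": [-0.01,0.014,1.55],"turn": [0,0,0],"fingers": 1},
    {"slide": [-0.01,0.014,1.55],"turn": [0,0,0],"fingers": 1}
  ]
}}

```text
t: 14.08
ee_pos: [0.6397, 0.1394, 0.1927]
ee_rot: [2.652, 0.001, 2.63]
force: [0.6, -0.0, -0.5]
grip_width: 0.0911
```

```bash
python3 r.py D,.136,.024,0,1;python3 look.py D7
```

```text
[ 0.02  0.29  2.    0.68  0.7  -1.53] [0.6397 0.1394 0.1927] [ 0.6 -0.  -0.5] 0.09114390648187232
D,.136,.024,0,1 [ 0.006 -0.024  0.012] [ 0.001  0.001 -0.   ]
(570, 960, 3)
```

View pics/D7.png

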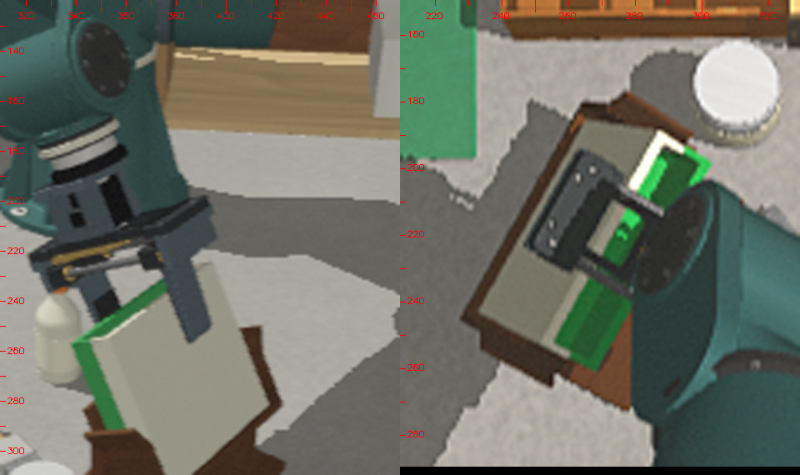

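Call:
{"api": "step_arm", "payload": {
  "commands": [
    {"slide": [0,-0.02,0],"turn": [0,0,0],"fingers": 0.7},
    {"slide": [0,-0.02,0],"turn": [0,0,0],"fingers": 0.55},
    {"slide": [0,-0.02,0],"turn": [0,0,0],"fingers": 0.5},
    {"slide": [0,-0.02,0],"turn": [0,0,0],"fingers": 0.4},
    {"slide": [0,-0.02,0],"turn": [0,0,0],"fingers": 0.4},
    {"slide": [0,-0.02,0],"turn": [0,0,0],"fingers": 0.4}
  ],
  "force": 50
}}

```text
t: 14.92
ee_pos: [0.6392, 0.1384, 0.1924]
ee_rot: [2.652, 0.001, 2.63]
force: [-0.9, -0.5, 1.0]
grip_width: 0.0476
```

```bash
python3 r.py D,.136,.024,0,1;python3 look.py D8
```

```text
[ 0.02  0.29  2.01  0.68  0.7  -1.54] [0.6392 0.1384 0.1924] [-0.9 -0.5  1. ] 0.047573776192511
D,.136,.024,0,1 [ 0.008 -0.004  0.016] [ 0.001  0.001 -0.001]
(570, 960, 3)
```

View pics/D8.png

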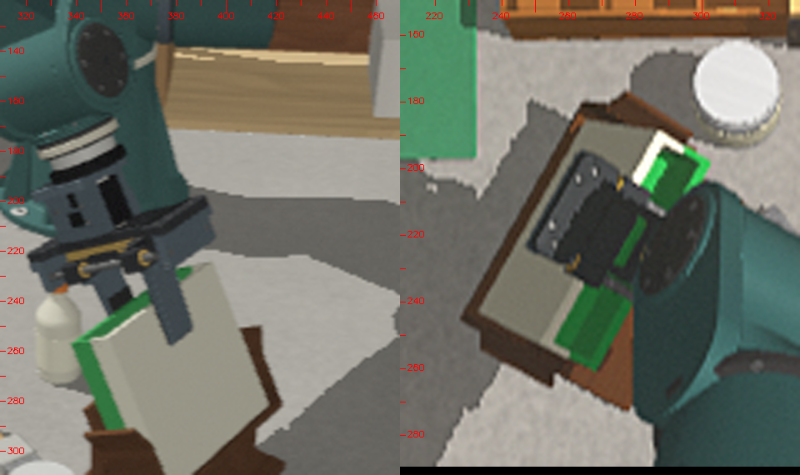

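Call:
{"api": "step_arm", "payload": {
  "commands": [
    {"slide": [0,0.03,-0.05],"turn": [0,0,0],"fingers": 0.4},
    {"slide": [0,0.06,-0.2],"turn": [0,0,0],"fingers": 0.4},
    {"slide": [0,0.1,-0.45],"turn": [0,0,0],"fingers": 0.4},
    {"slide": [0,0.1,-0.8],"turn": [0,0,0],"fingers": 0.4},
    {"slide": [0,0.1,-1.2],"turn": [0,0,0],"fingers": 0.4},
    {"slide": [0,0.1,-1.6],"turn": [0,0,0],"fingers": 0.4},
    {"slide": [0,0.1,-2.0],"turn": [0,0,0],"fingers": 0.4},
    {"slide": [0,0.1,-2.4],"turn": [0,0,0],"fingers": 0.4},
    {"slide": [0,0.1,-2.7],"turn": [0,0,0],"fingers": 0.4},
    {"slide": [0,0.1,-2.8],"turn": [0,0,0],"fingers": 0.4}
  ]
}}

```text
t: 16.27
ee_pos: [0.603, 0.0736, 0.345]
ee_rot: [2.651, 0.003, 2.629]
force: [-0.0, -0.1, -5.8]
grip_width: 0.0477
```

```bash
python3 r.py D,.305,.030,0,1 D,.305,.030,0,-1 ;python3 look.py D9
```

```text
[-0.1   0.04  1.99  0.55  0.97 -1.43] [0.603  0.0736 0.345 ] [-0.  -0.1 -5.8] 0.04773396448958807
D,.305,.030,0,1 [ 0.009 -0.005  0.026] [ 0.002  0.003 -0.   ]
D,.305,.030,0,-1 [ 0.009 -0.005  0.026] [ 5.000e-03 -3.000e-03  3.141e+00]
(570, 960, 3)
```

View pics/D9.png

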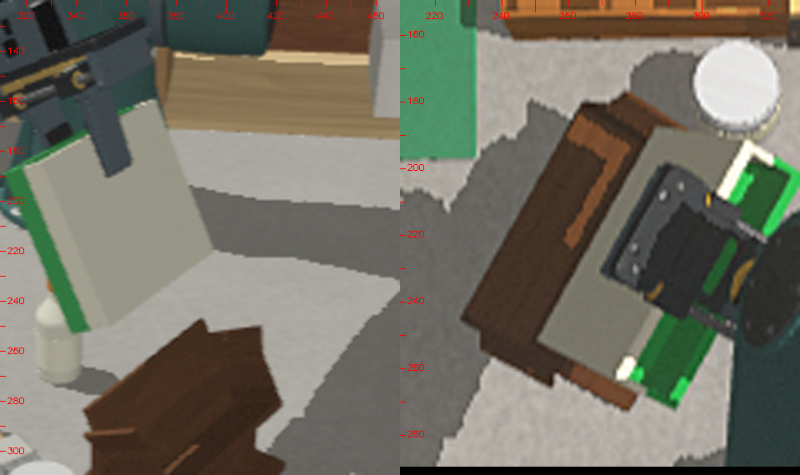

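Call:
{"api": "step_arm", "payload": {
  "commands": [
    {"slide": [0,0,0],"turn": [0,0,0.04],"fingers": 0.4},
    {"slide": [0,0,0],"turn": [0,0,0.12],"fingers": 0.4},
    {"slide": [0,0,0],"turn": [0,0,0.24],"fingers": 0.4},
    {"slide": [0,0,0],"turn": [0,0,0.38],"fingers": 0.4},
    {"slide": [0,0,0],"turn": [0,0,0.53],"fingers": 0.4},
    {"slide": [0,0,0],"turn": [0,0,0.68],"fingers": 0.4},
    {"slide": [0,0,0],"turn": [0,0,0.83],"fingers": 0.4},
    {"slide": [0,0,0],"turn": [0,0,0.98],"fingers": 0.4},
    {"slide": [0,0,0],"turn": [0,0,1.13],"fingers": 0.4},
    {"slide": [0,0,0],"turn": [0,0,1.28],"fingers": 0.4}
  ]
}}

```text
t: 17.62
ee_pos: [0.6027, 0.0745, 0.3423]
ee_rot: [2.993, -0.468, 1.381]
force: [0.6, 0.6, -5.6]
grip_width: 0.0478
```

```bash
python3 r.py D,.305,.030,0,-1 ;python3 look.py D10
```

```text
[-0.09  0.04  1.99  0.55  0.97 -0.15] [0.6027 0.0745 0.3423] [ 0.6  0.6 -5.6] 0.04778936877929283
D,.305,.030,0,-1 [ 0.005  0.005 -0.019] [-1.000e-03 -0.000e+00  1.856e+00]
(570, 960, 3)
```

View pics/D10.png

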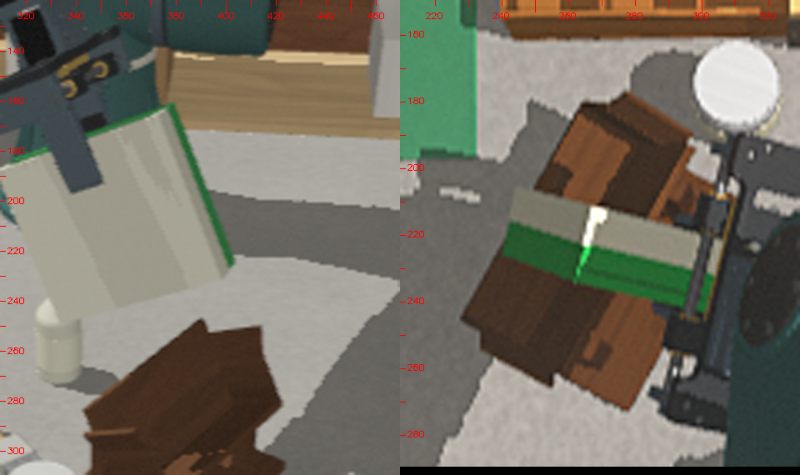

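Pair turned partway, still flush. Finish the spin (1.856 rad left).

Call:
{"api": "step_arm", "payload": {
  "commands": [
    {"slide": [0,0,0],"turn": [0,0,0.05],"fingers": 0.4},
    {"slide": [0,0,0],"turn": [0,0,0.17],"fingers": 0.4},
    {"slide": [0,0,0],"turn": [0,0,0.31],"fingers": 0.4},
    {"slide": [0,0,0],"turn": [0,0,0.45],"fingers": 0.4},
    {"slide": [0,0,0],"turn": [0,0,0.59],"fingers": 0.4},
    {"slide": [0,0,0],"turn": [0,0,0.72],"fingers": 0.4},
    {"slide": [0,0,0],"turn": [0,0,0.84],"fingers": 0.4},
    {"slide": [0,0,0],"turn": [0,0,0.95],"fingers": 0.4},
    {"slide": [0,0,0],"turn": [0,0,1.06],"fingers": 0.4},
    {"slide": [0,0,0],"turn": [0,0,1.17],"fingers": 0.4}
  ]
}}

```text
t: 18.98
ee_pos: [0.6028, 0.0744, 0.3427]
ee_rot: [-2.753, -0.305, 0.12]
force: [-0.1, 0.1, -4.4]
grip_width: 0.0474
```

```bash
python3 r.py D,.305,.030,0,-1 
```

```text
[-0.09  0.04  1.99  0.55  0.97  1.01] [0.6028 0.0744 0.3427] [-0.1  0.1 -4.4] 0.0474190536477947
D,.305,.030,0,-1 [ 0.003 -0.002 -0.012] [-0.001 -0.001  0.692]
```

Call:
{"api": "step_arm", "payload": {
  "commands": [
    {"slide": [0,0,0],"turn": [0,0,0.1],"fingers": 0.4},
    {"slide": [0,0,0],"turn": [0,0,0.21],"fingers": 0.4},
    {"slide": [0,0,0],"turn": [0,0,0.33],"fingers": 0.4},
    {"slide": [0,0,0],"turn": [0,0,0.45],"fingers": 0.4},
    {"slide": [0,0,0],"turn": [0,0,0.56],"fingers": 0.4},
    {"slide": [0,0,0],"turn": [0,0,0.64],"fingers": 0.4},
    {"slide": [0,0,0],"turn": [0,0,0.687],"fingers": 0.4},
    {"slide": [0,0,0],"turn": [0,0,0.687],"fingers": 0.4},
    {"slide": [0,0,0],"turn": [0,0,0.687],"fingers": 0.4}
  ]
}}

```text
t: 20.1
ee_pos: [0.6029, 0.0743, 0.3431]
ee_rot: [-2.652, -0.004, -0.505]
force: [-0.6, -0.5, -4.0]
grip_width: 0.0479
```

```bash
python3 r.py D,.305,.030,0,-1 D,.20,.030,0,-1  D,.16,.030,0,-1;python3 look.py D11 D,.249,.054,0,0 D,.249,.006,1,0
```

```text
[-0.09  0.04  1.99  0.55  0.97  1.7 ] [0.6029 0.0743 0.3431] [-0.6 -0.5 -4. ] 0.047934969387926574
D,.305,.030,0,-1 [-0.002 -0.001 -0.006] [-0.001 -0.001  0.007]
D,.20,.030,0,-1 [-3.000e-03  1.000e-03  1.744e+00] [-0.001 -0.001  0.007]
D,.16,.030,0,-1 [-4.000e-03  2.000e-03  2.411e+00] [-0.001 -0.001  0.007]
(570, 960, 3)
```

View pics/D11.png

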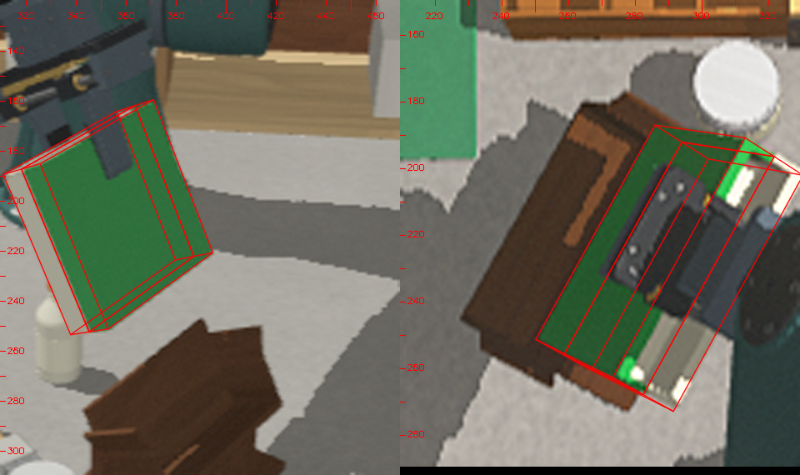

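Call:
{"api": "step_arm", "payload": {
  "commands": [
    {"slide": [0,0,0.1],"turn": [0,0,0.007],"fingers": 0.4},
    {"slide": [0,0,0.35],"turn": [0,0,0.007],"fingers": 0.4},
    {"slide": [0,0,0.7],"turn": [0,0,0.007],"fingers": 0.4},
    {"slide": [0,0,1.05],"turn": [0,0,0.007],"fingers": 0.4},
    {"slide": [0,0,1.4],"turn": [0,0,0.007],"fingers": 0.4},
    {"slide": [0,0,1.7],"turn": [0,0,0.007],"fingers": 0.4},
    {"slide": [0,0,1.95],"turn": [0,0,0.007],"fingers": 0.4},
    {"slide": [0,0,2.2],"turn": [0,0,0.007],"fingers": 0.4},
    {"slide": [0,0,2.4],"turn": [0,0,0.007],"fingers": 0.4},
    {"slide": [0,0,2.4],"turn": [0,0,0.007],"fingers": 0.4}
  ]
}}

```text
t: 21.45
ee_pos: [0.636, 0.1334, 0.2154]
ee_rot: [-2.653, 0.001, -0.514]
force: [-0.3, 0.6, -4.8]
grip_width: 0.0479
```

```bash
python3 r.py D,.136,.024,0,-1;python3 look.py D12 D,.105,.054,0,0 D,.105,.006,1,0
```

```text
[0.01 0.25 2.   0.65 0.73 1.64] [0.636  0.1334 0.2154] [-0.3  0.6 -4.8] 0.0479357697058144
D,.136,.024,0,-1 [-0.001  0.099  0.402] [-0.001 -0.    -0.003]
(570, 960, 3)
```

View pics/D12.png

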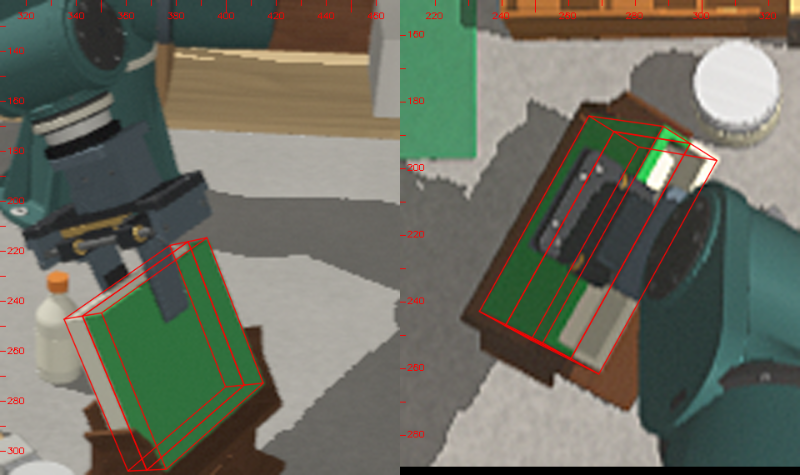

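Well aligned. Lower to just short of the ledge, then feel.

Call:
{"api": "step_arm", "payload": {
  "commands": [
    {"slide": [0,0.02,0.1],"turn": [0,0,0],"fingers": 0.4},
    {"slide": [0,0.03,0.2],"turn": [0,0,0],"fingers": 0.4},
    {"slide": [0,0.05,0.3],"turn": [0,0,0],"fingers": 0.4},
    {"slide": [0,0.06,0.36],"turn": [0,0,0],"fingers": 0.4},
    {"slide": [0,0.07,0.4],"turn": [0,0,0],"fingers": 0.4},
    {"slide": [0,0.07,0.4],"turn": [0,0,0],"fingers": 0.4}
  ]
}}

```text
t: 22.3
ee_pos: [0.6401, 0.1398, 0.1932]
ee_rot: [-2.652, 0.0, -0.514]
force: [0.1, 0.7, -5.0]
grip_width: 0.0479
```

```bash
python3 r.py D,.136,.024,0,-1
```

```text
[0.02 0.29 2.   0.68 0.7  1.61] [0.6401 0.1398 0.1932] [ 0.1  0.7 -5. ] 0.04787444176146591
D,.136,.024,0,-1 [-0.008  0.036  0.016] [-0.001 -0.001 -0.003]
```

Call:
{"api": "step_arm", "payload": {
  "commands": [
    {"slide": [0,0.01,0.02],"turn": [0,0,0],"fingers": 0.4},
    {"slide": [0,0.02,0.035],"turn": [0,0,0],"fingers": 0.4},
    {"slide": [0,0.03,0.05],"turn": [0,0,0],"fingers": 0.4},
    {"slide": [0,0.03,0.05],"turn": [0,0,0],"fingers": 0.4}
  ]
}}

```text
t: 22.8
ee_pos: [0.6407, 0.1396, 0.1925]
ee_rot: [-2.65, -0.001, -0.513]
force: [-20.2, -10.7, 32.7]
grip_width: 0.0476
```

```bash
python3 r.py D,.136,.024,0,-1
```

```text
[0.02 0.29 2.   0.68 0.7  1.61] [0.6407 0.1396 0.1925] [-20.2 -10.7  32.7] 0.04764752548698702
D,.136,.024,0,-1 [-0.018  0.032  0.005] [-0.004 -0.002 -0.002]
```

Call:
{"api": "step_arm", "payload": {
  "commands": [
    {"slide": [-0.01,0.01,-0.02],"turn": [0,0,0],"fingers": 0.4},
    {"slide": [-0.015,0.02,-0.035],"turn": [0,0,0],"fingers": 0.4},
    {"slide": [-0.015,0.03,-0.035],"turn": [0,0,0],"fingers": 0.4}
  ]
}}

```text
t: 23.18
ee_pos: [0.639, 0.1385, 0.1919]
ee_rot: [-2.65, -0.001, -0.514]
force: [3.4, 9.7, 3.8]
grip_width: 0.0474
```

```bash
python3 r.py D,.136,.024,0,-1
```

```text
[0.02 0.29 2.01 0.69 0.7  1.6 ] [0.639  0.1385 0.1919] [3.4 9.7 3.8] 0.04735966475360081
D,.136,.024,0,-1 [-0.003  0.001  0.01 ] [-0.004 -0.003 -0.002]
```

Call:
{"api": "step_arm", "payload": {
  "commands": [
    {"slide": [0,-0.01,0],"turn": [0,0,0],"fingers": 0.56},
    {"slide": [0,-0.01,0],"turn": [0,0,0],"fingers": 0.62},
    {"slide": [0,-0.01,0],"turn": [0,0,0],"fingers": 0.8},
    {"slide": [0,-0.01,0],"turn": [0,0,0],"fingers": 1},
    {"slide": [0,-0.01,0],"turn": [0,0,0],"fingers": 1},
    {"slide": [0,-0.01,0],"turn": [0,0,0],"fingers": 1}
  ]
}}

```text
t: 23.92
ee_pos: [0.6381, 0.1382, 0.1909]
ee_rot: [-2.652, 0.0, -0.514]
force: [0.1, 0.3, -0.5]
grip_width: 0.0907
```

```bash
python3 r.py D,.23,.024,0,-1 D,.23,.044,0,-1;python3 look.py D13 D,.08,.048,0,0 D,.08,0,1,0
```

```text
[0.02 0.29 2.01 0.68 0.7  1.6 ] [0.6381 0.1382 0.1909] [ 0.1  0.3 -0.5] 0.09067309947352008
D,.23,.024,0,-1 [ 0.01  -0.019 -1.566] [-0.001 -0.001 -0.003]
D,.23,.044,0,-1 [ 0.009 -0.352 -1.566] [-0.001 -0.001 -0.003]
(570, 960, 3)
```

View pics/D13.png

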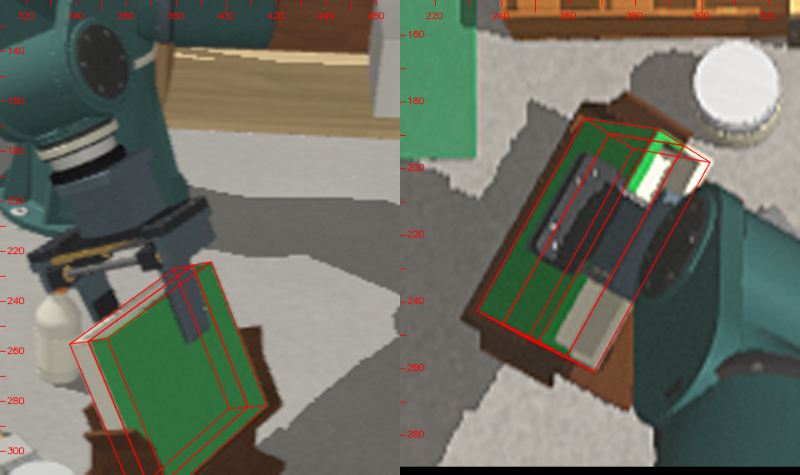

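Call:
{"api": "step_arm", "payload": {
  "commands": [
    {"slide": [0.01,-0.01,-0.15],"turn": [0,0,0],"fingers": 1},
    {"slide": [0.01,-0.01,-0.45],"turn": [0,0,0],"fingers": 1},
    {"slide": [0.01,-0.01,-0.85],"turn": [0,0,0],"fingers": 1},
    {"slide": [0.01,-0.01,-1.25],"turn": [0,0,0],"fingers": 1},
    {"slide": [0.01,-0.1,-1.5],"turn": [0,0,0],"fingers": 0.6},
    {"slide": [0.01,-0.25,-1.56],"turn": [0,0,0],"fingers": 0.28},
    {"slide": [0.01,-0.352,-1.566],"turn": [0,0,0],"fingers": 0.28},
    {"slide": [0.01,-0.352,-1.566],"turn": [0,0,0],"fingers": 0.28},
    {"slide": [0.01,-0.352,-1.566],"turn": [0,0,0],"fingers": 0.28}
  ]
}}

```text
t: 25.15
ee_pos: [0.6258, 0.116, 0.283]
ee_rot: [-2.653, 0.001, -0.513]
force: [0.5, 0.2, 0.6]
grip_width: 0.0437
```

```bash
python3 r.py D,.137,.044,0,-1;python3 look.py D14 D,.08,.048,0,0 D,.08,0,1,0
```

```text
[-0.02  0.15  1.99  0.58  0.85  1.71] [0.6258 0.116  0.283 ] [0.5 0.2 0.6] 0.04368013892335312
D,.137,.044,0,-1 [ 0.005 -0.003  1.538] [-0.001 -0.    -0.003]
(570, 960, 3)
```

View pics/D14.png

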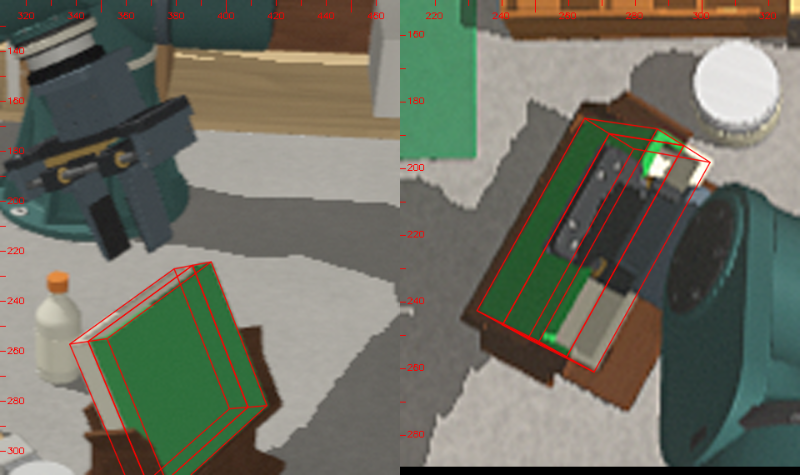

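Call:
{"api": "step_arm", "payload": {
  "commands": [
    {"slide": [0,0,0],"turn": [0,0,0],"fingers": 0.28},
    {"slide": [0,0,0.1],"turn": [0,0,0],"fingers": 0.28},
    {"slide": [0,0,0.3],"turn": [0,0,0],"fingers": 0.28},
    {"slide": [0,0,0.55],"turn": [0,0,0],"fingers": 0.28},
    {"slide": [0,0,0.8],"turn": [0,0,0],"fingers": 0.28},
    {"slide": [0,0,1.05],"turn": [0,0,0],"fingers": 0.28},
    {"slide": [0,0,1.3],"turn": [0,0,0],"fingers": 0.28},
    {"slide": [0,0,1.45],"turn": [0,0,0],"fingers": 0.28},
    {"slide": [0,0,1.52],"turn": [0,0,0],"fingers": 0.28},
    {"slide": [0,0,1.52],"turn": [0,0,0],"fingers": 0.28}
  ]
}}

```text
t: 26.5
ee_pos: [0.6472, 0.1531, 0.2033]
ee_rot: [-2.652, 0.0, -0.514]
force: [0.1, -1.0, 0.1]
grip_width: 0.0256
```

```bash
python3 r.py D,.137,.044,0,-1;python3 look.py D15
```

```text
[0.05 0.29 1.98 0.66 0.71 1.65] [0.6472 0.1531 0.2033] [ 0.1 -1.   0.1] 0.025552375302044645
D,.137,.044,0,-1 [-0.003  0.004  0.029] [-0.001 -0.001 -0.003]
(570, 960, 3)
```

View pics/D15.png

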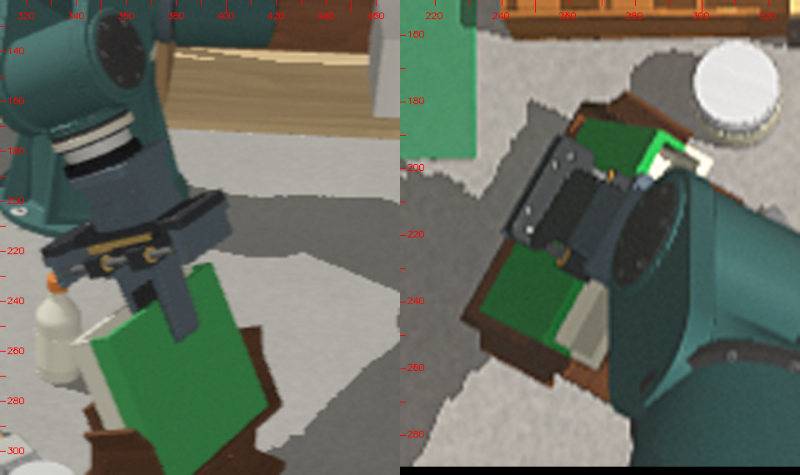

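Close on the green plate only.

Call:
{"api": "step_arm", "payload": {
  "commands": [
    {"slide": [0,0,0.02],"turn": [0,0,0],"fingers": 0.15},
    {"slide": [0,0,0.02],"turn": [0,0,0],"fingers": 0.05},
    {"slide": [0,0,0.02],"turn": [0,0,0],"fingers": 0},
    {"slide": [0,0,0.02],"turn": [0,0,0],"fingers": 0}
  ],
  "force": 30
}}

```text
t: 27.1
ee_pos: [0.6475, 0.1536, 0.2024]
ee_rot: [-2.652, 0.0, -0.514]
force: [-1.7, -1.5, 2.4]
grip_width: 0.0082
```

```bash
python3 r.py D,.137,.044,0,-1
```

```text
[0.05 0.29 1.98 0.66 0.7  1.65] [0.6475 0.1536 0.2024] [-1.7 -1.5  2.4] 0.008218923190367388
D,.137,.044,0,-1 [-0.004  0.004  0.013] [-0.001 -0.001 -0.003]
```

Call:
{"api": "step_arm", "payload": {
  "commands": [
    {"slide": [0,-0.03,0],"turn": [0,0,0],"fingers": 0},
    {"slide": [0,-0.08,0],"turn": [0,0,0],"fingers": 0},
    {"slide": [0,-0.14,-0.01],"turn": [0,0,0],"fingers": 0},
    {"slide": [0,-0.2,-0.03],"turn": [0,0,0],"fingers": 0},
    {"slide": [0,-0.25,-0.1],"turn": [0,0,0],"fingers": 0},
    {"slide": [0,-0.25,-0.2],"turn": [0,0,0],"fingers": 0}
  ]
}}

```text
t: 27.85
ee_pos: [0.6512, 0.1603, 0.2203]
ee_rot: [-2.652, 0.0, -0.514]
force: [0.4, -0.3, -1.2]
grip_width: 0.0078
```

```bash
python3 r.py D,.36,.064,0,-1;python3 look.py D16 D,.08,0,1,0
```

```text
[0.06 0.27 1.97 0.64 0.73 1.69] [0.6512 0.1603 0.2203] [ 0.4 -0.3 -1.2] 0.0077821628706073636
D,.36,.064,0,-1 [ 1.000e-03 -8.100e-02 -3.501e+00] [-0.001 -0.001 -0.003]
(570, 960, 3)
```

View pics/D16.png

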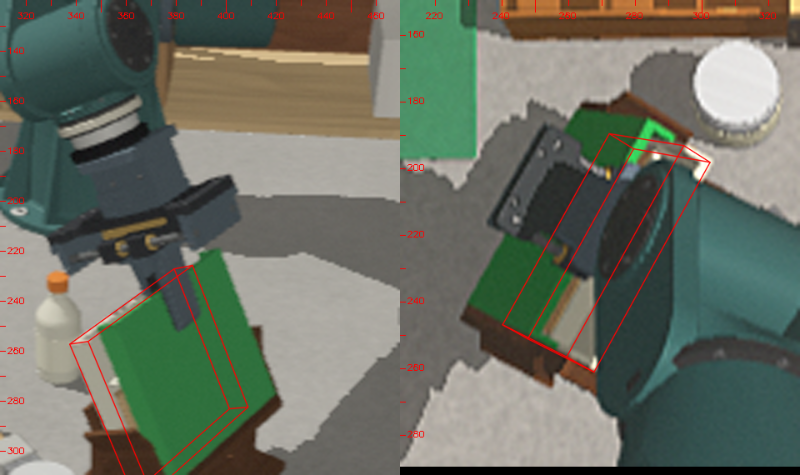

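Call:
{"api": "step_arm", "payload": {
  "commands": [
    {"slide": [0,-0.04,-0.1],"turn": [0,0,0],"fingers": 0},
    {"slide": [0,-0.08,-0.3],"turn": [0,0,0],"fingers": 0},
    {"slide": [0,-0.08,-0.6],"turn": [0,0,0],"fingers": 0},
    {"slide": [0,-0.08,-1.0],"turn": [0,0,0],"fingers": 0},
    {"slide": [0,-0.08,-1.5],"turn": [0,0,0],"fingers": 0},
    {"slide": [0,-0.08,-2.0],"turn": [0,0,0],"fingers": 0},
    {"slide": [0,-0.08,-2.5],"turn": [0,0,0],"fingers": 0},
    {"slide": [0,-0.08,-3.0],"turn": [0,0,0],"fingers": 0},
    {"slide": [0,-0.08,-3.4],"turn": [0,0,0],"fingers": 0},
    {"slide": [0,-0.08,-3.5],"turn": [0,0,0],"fingers": 0}
  ]
}}

```text
t: 29.2
ee_pos: [0.6047, 0.0771, 0.4098]
ee_rot: [-2.651, -0.003, -0.515]
force: [-1.0, 0.1, -2.0]
grip_width: 0.0074
```

```bash
python3 r.py L,.36,.030,0,-1;python3 look.py D17 D,.08,0,1,0
```

```text
[-0.09 -0.02  1.93  0.51  1.07  1.79] [0.6047 0.0771 0.4098] [-1.   0.1 -2. ] 0.007435457374244864
L,.36,.030,0,-1 [ 2.563  5.177 -2.421] [-0.002  0.019  0.041]
(570, 960, 3)
```

View pics/D17.png

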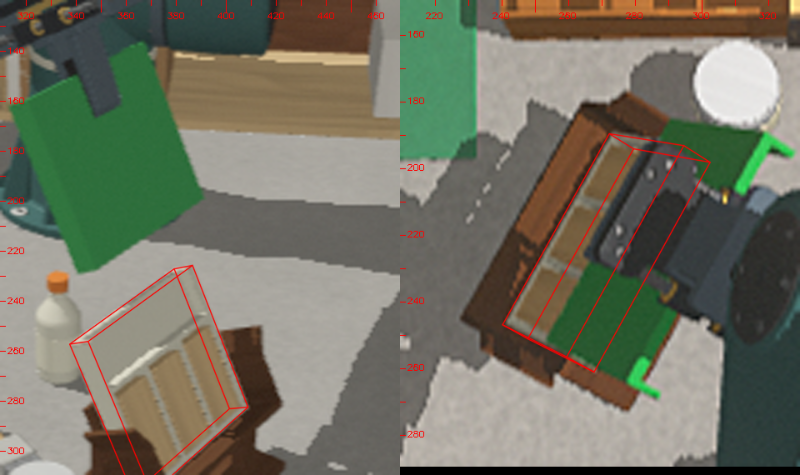

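Call:
{"api": "step_arm", "payload": {
  "commands": [
    {"slide": [0.08,0.15,-0.2],"turn": [0,0,0.001],"fingers": 0},
    {"slide": [0.3,0.6,-0.5],"turn": [0,0.002,0.005],"fingers": 0},
    {"slide": [0.64,1.3,-0.85],"turn": [0,0.005,0.01],"fingers": 0},
    {"slide": [1.03,2.07,-1.2],"turn": [-0.001,0.008,0.016],"fingers": 0},
    {"slide": [1.41,2.85,-1.5],"turn": [-0.001,0.01,0.023],"fingers": 0},
    {"slide": [1.79,3.62,-1.8],"turn": [-0.001,0.013,0.029],"fingers": 0},
    {"slide": [2.13,4.3,-2.1],"turn": [-0.002,0.016,0.034],"fingers": 0},
    {"slide": [2.4,4.85,-2.3],"turn": [-0.002,0.018,0.038],"fingers": 0},
    {"slide": [2.563,5.177,-2.42],"turn": [-0.002,0.019,0.041],"fingers": 0},
    {"slide": [2.563,5.177,-2.42],"turn": [-0.002,0.019,0.041],"fingers": 0}
  ]
}}

```text
t: 30.55
ee_pos: [0.5701, -0.2969, 0.3888]
ee_rot: [-2.654, 0.004, -0.56]
force: [0.1, 0.3, -1.5]
grip_width: 0.0083
```

```bash
python3 r.py L,.36,.030,0,-1 L,.2,.030,0,-1;python3 look.py L18 L,.304,.034,0,0
```

```text
[-0.7   0.17  1.76  0.5   1.32  1.28] [ 0.5701 -0.2969  0.3888] [ 0.1  0.3 -1.5] 0.00832461212294418
L,.36,.030,0,-1 [-0.003 -0.027 -0.047] [ 0.001  0.003 -0.002]
L,.2,.030,0,-1 [ 0.006 -0.028  2.62 ] [ 0.001  0.003 -0.002]
(570, 960, 3)
```

View pics/L18.png

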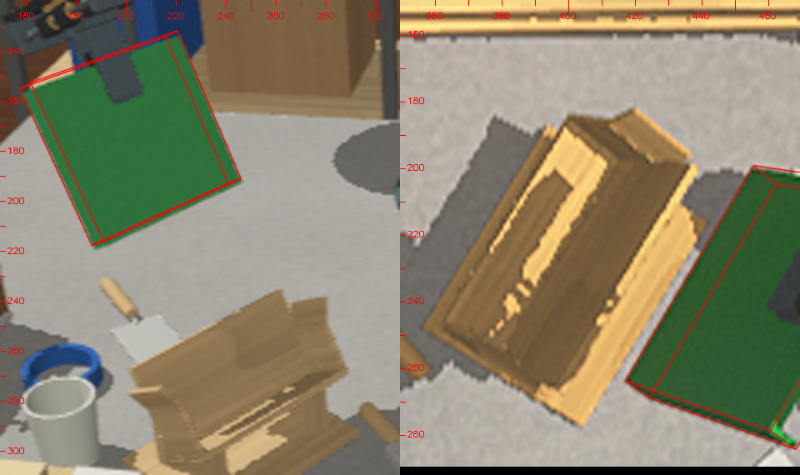

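Call:
{"api": "step_arm", "payload": {
  "commands": [
    {"slide": [0,-0.02,0.1],"turn": [0,0,0],"fingers": 0},
    {"slide": [0,-0.02,0.4],"turn": [0,0,0],"fingers": 0},
    {"slide": [0,-0.02,0.8],"turn": [0,0,0],"fingers": 0},
    {"slide": [0,-0.02,1.2],"turn": [0,0,0],"fingers": 0},
    {"slide": [0,-0.02,1.6],"turn": [0,0,0],"fingers": 0},
    {"slide": [0,-0.02,2.0],"turn": [0,0,0],"fingers": 0},
    {"slide": [0,-0.02,2.3],"turn": [0,0,0],"fingers": 0},
    {"slide": [0,-0.02,2.5],"turn": [0,0,0],"fingers": 0},
    {"slide": [0,-0.02,2.6],"turn": [0,0,0],"fingers": 0},
    {"slide": [0,-0.02,2.6],"turn": [0,0,0],"fingers": 0}
  ]
}}

```text
t: 31.9
ee_pos: [0.6094, -0.2328, 0.2523]
ee_rot: [-2.654, 0.003, -0.559]
force: [0.3, 0.1, -1.7]
grip_width: 0.0079
```

```bash
python3 r.py L,.15,.028,0,-1;python3 look.py L19 L,.143,.034,0,0
```

```text
[-0.58  0.3   1.86  0.56  1.07  1.25] [ 0.6094 -0.2328  0.2523] [ 0.3  0.1 -1.7] 0.007869971199830716
L,.15,.028,0,-1 [0.011 0.045 0.856] [ 0.001  0.003 -0.001]
(570, 960, 3)
```

View pics/L19.png

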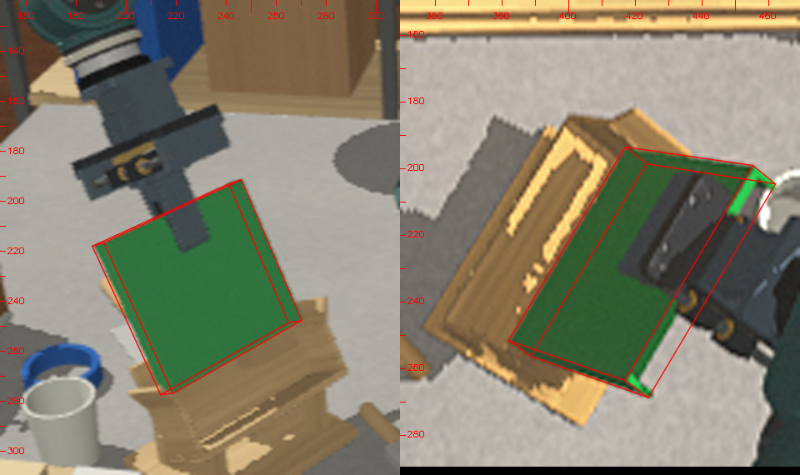

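Call:
{"api": "step_arm", "payload": {
  "commands": [
    {"slide": [0.01,0.02,0.15],"turn": [0,0,0],"fingers": 0},
    {"slide": [0.01,0.03,0.35],"turn": [0,0,0],"fingers": 0},
    {"slide": [0.01,0.04,0.55],"turn": [0,0,0],"fingers": 0},
    {"slide": [0.01,0.05,0.75],"turn": [0,0,0],"fingers": 0},
    {"slide": [0.01,0.05,0.87],"turn": [0,0,0],"fingers": 0},
    {"slide": [0.01,0.05,0.92],"turn": [0,0,0],"fingers": 0},
    {"slide": [0.01,0.05,0.92],"turn": [0,0,0],"fingers": 0}
  ]
}}

```text
t: 32.88
ee_pos: [0.6221, -0.2134, 0.2021]
ee_rot: [-2.654, 0.003, -0.559]
force: [-0.7, 0.4, -0.6]
grip_width: 0.0084
```

```bash
python3 r.py L,.134,.021,0,-1;python3 look.py L20 L,.09,.030,0,0
```

```text
[-0.55  0.36  1.88  0.6   0.98  1.22] [ 0.6221 -0.2134  0.2021] [-0.7  0.4 -0.6] 0.008381237064387523
L,.134,.021,0,-1 [0.001 0.111 0.203] [ 0.001  0.003 -0.   ]
(570, 960, 3)
```

View pics/L20.png

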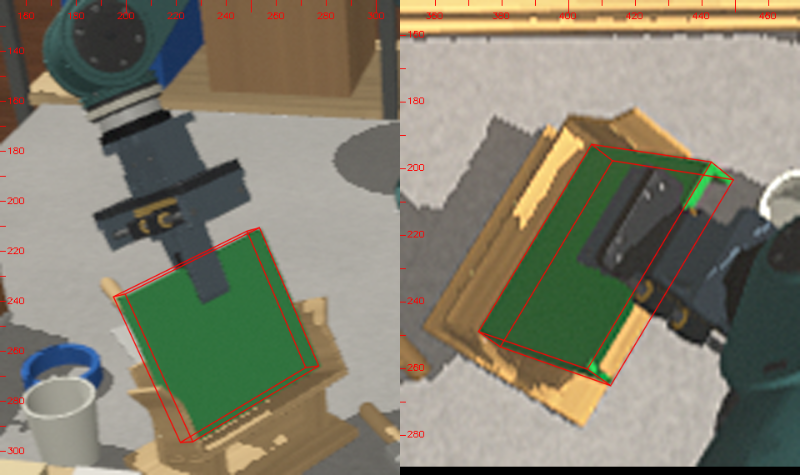

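Call:
{"api": "step_arm", "payload": {
  "commands": [
    {"slide": [0,0.02,0.06],"turn": [0,0,0],"fingers": 0},
    {"slide": [0,0.04,0.11],"turn": [0,0,0],"fingers": 0},
    {"slide": [0,0.06,0.15],"turn": [0,0,0],"fingers": 0},
    {"slide": [0,0.06,0.17],"turn": [0,0,0],"fingers": 0},
    {"slide": [0,0.06,0.17],"turn": [0,0,0],"fingers": 0}
  ]
}}

```text
t: 33.6
ee_pos: [0.6232, -0.2128, 0.1929]
ee_rot: [-2.654, 0.001, -0.559]
force: [-10.8, -4.2, 16.1]
grip_width: 0.0079
```

```bash
python3 r.py L,.134,.021,0,-1
```

```text
[-0.54  0.38  1.88  0.61  0.97  1.21] [ 0.6232 -0.2128  0.1929] [-10.8  -4.2  16.1] 0.007883450732420378
L,.134,.021,0,-1 [-0.008  0.055  0.059] [0.    0.002 0.   ]
```

Call:
{"api": "step_arm", "payload": {
  "commands": [
    {"slide": [0,0.01,-0.02],"turn": [0,0,0],"fingers": 0},
    {"slide": [0,0.03,-0.02],"turn": [0,0,0],"fingers": 0},
    {"slide": [0,0.05,-0.02],"turn": [0,0,0],"fingers": 0},
    {"slide": [0,0.05,-0.02],"turn": [0,0,0],"fingers": 0}
  ]
}}

```text
t: 34.1
ee_pos: [0.6215, -0.215, 0.1914]
ee_rot: [-2.654, 0.002, -0.559]
force: [-1.3, -2.3, 5.5]
grip_width: 0.0078
```

```bash
python3 r.py L,.134,.021,0,-1
```

```text
[-0.55  0.38  1.89  0.61  0.97  1.21] [ 0.6215 -0.215   0.1914] [-1.3 -2.3  5.5] 0.00775048768589817
L,.134,.021,0,-1 [-0.004  0.002  0.059] [ 0.     0.002 -0.   ]
```

Call:
{"api": "step_arm", "payload": {
  "commands": [
    {"slide": [0,0.015,0],"turn": [0,0,0],"fingers": 0},
    {"slide": [0,0.03,0],"turn": [0,0,0],"fingers": 0},
    {"slide": [0,0.03,0],"turn": [0,0,0],"fingers": 0}
  ]
}}

```text
t: 34.48
ee_pos: [0.6209, -0.2161, 0.1907]
ee_rot: [-2.653, 0.002, -0.56]
force: [0.7, 1.5, 6.9]
grip_width: 0.0076
```

```bash
python3 r.py L,.134,.021,0,-1; python3 look.py L21 L,.08,.024,0,0
```

```text
[-0.55  0.38  1.89  0.61  0.97  1.21] [ 0.6209 -0.2161  0.1907] [0.7 1.5 6.9] 0.007567146669367679
L,.134,.021,0,-1 [-0.005 -0.021  0.059] [-0.     0.002 -0.001]
(570, 960, 3)
```

View pics/L21.png

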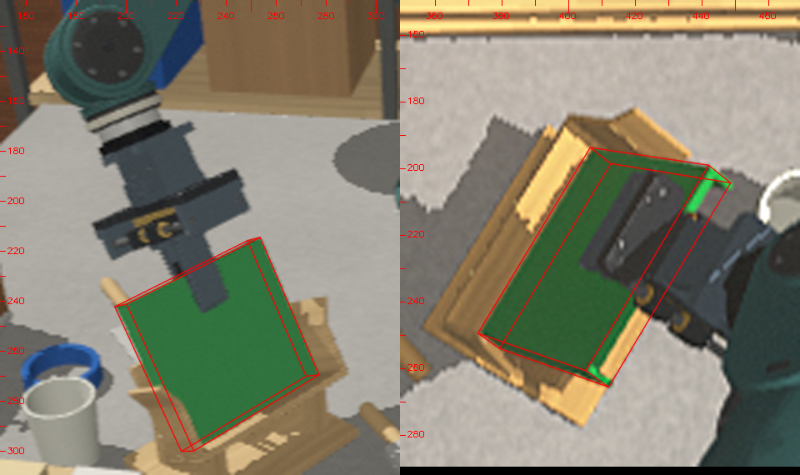

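Call:
{"api": "step_arm", "payload": {
  "commands": [
    {"slide": [0,0,0],"turn": [0,0,0],"fingers": 0.12},
    {"slide": [0,0,0],"turn": [0,0,0],"fingers": 0.25},
    {"slide": [0,0,0],"turn": [0,0,0],"fingers": 0.3},
    {"slide": [0,0,0],"turn": [0,0,0],"fingers": 0.3},
    {"slide": [0,0,-0.2],"turn": [0,0,0],"fingers": 0.3},
    {"slide": [0,0,-0.6],"turn": [0,0,0],"fingers": 0.3},
    {"slide": [0,0,-1.2],"turn": [0,0,0],"fingers": 0.3},
    {"slide": [0,0,-1.9],"turn": [0,0,0],"fingers": 0.3},
    {"slide": [0,0,-2.6],"turn": [0,0,0],"fingers": 0.3},
    {"slide": [0,0,-3.3],"turn": [0,0,0],"fingers": 0.3}
  ]
}}

```text
t: 35.83
ee_pos: [0.5706, -0.2962, 0.3682]
ee_rot: [-2.655, 0.001, -0.56]
force: [0.3, -1.3, 0.0]
grip_width: 0.0275
```

```bash
python3 look.py L22 L,.08,.024,0,0; python3 look.py D22 D,.08,0,1,0; python3 -c "
from h import *
from station import snapshot
cv2.imwrite('pics/s22.png',snapshot('scene')['frame'][:,:,::-1]); cv2.imwrite('pics/t22.png',snapshot('top')['frame'][:,:,::-1])"
```

```text
(570, 960, 3)
(570, 960, 3)
```

View pics/L22.png

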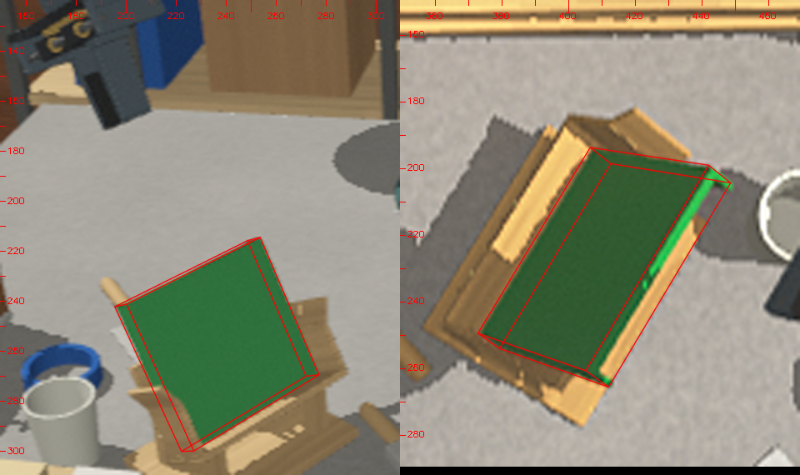

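View pics/D22.png

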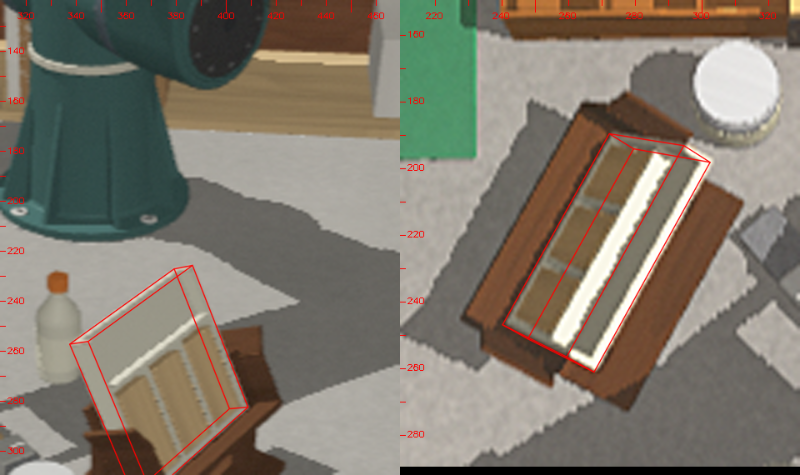

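View pics/s22.png

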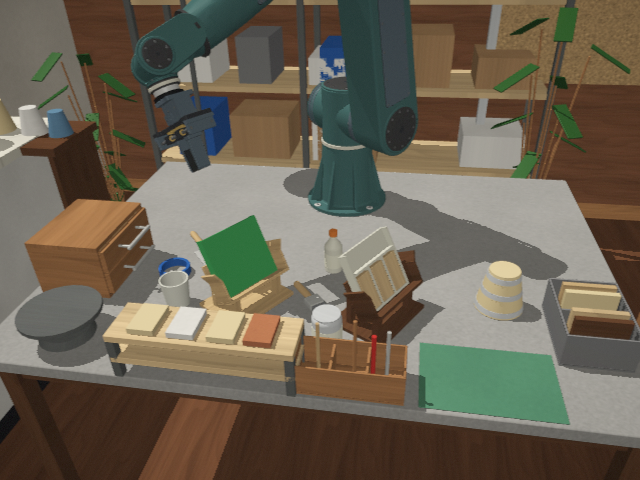

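View pics/t22.png

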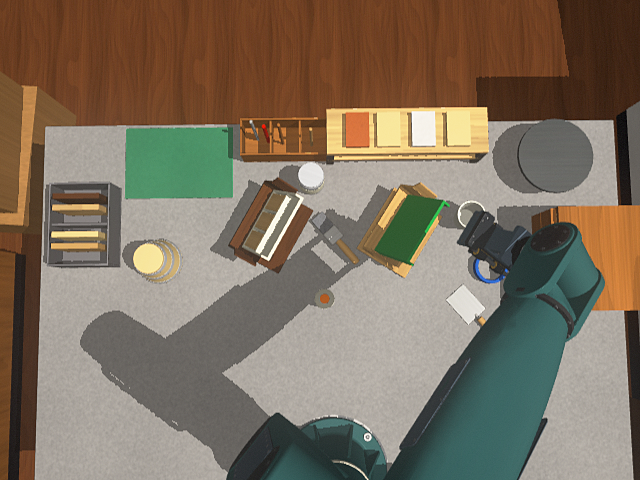

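Call:
{"api": "step_arm", "payload": {
  "commands": [
    {"slide": [0,0,0],"turn": [0,0,0],"fingers": 0.3},
    {"slide": [0,0,0],"turn": [0,0,0],"fingers": 0.3},
    {"slide": [0,0,0],"turn": [0,0,0],"fingers": 0.3}
  ]
}}

```text
t: 36.5
ee_pos: [0.5716, -0.2948, 0.3648]
ee_rot: [-2.654, 0.003, -0.559]
force: [-0.6, 0.2, -0.1]
grip_width: 0.0273
```

```bash
python3 -c "
from station import hand_in
print(hand_in())"
```

```text
the job is handed in; nothing more can be done
None
```

The job is done and handed in at about 36.5 s of the 72 s allowed; no verdict came back. I capped the green tray with the white one, turned the gripped pair half a turn about the slope axis and set it back on the dark stand. I then lifted the green tray off and leaned it on the light stand, open side to the backrest.

**Final check:** the last pictures from both cameras show each tray within about 1–2 pixels of the home position I had modelled for it. All three panels sit in the white tray with bare backs outward. Compared by eye with the first pictures, the bystanders look unmoved, and the gripper is clear of everything.

**Force:** setting the turned pair down on the ledge briefly read about 40 N at the wrist. That was contact through the held trays; I backed off before releasing.

**Disagreement:** the trays met the ledges about 3 mm higher up the slope than my camera fit predicted. That is well inside the 12 mm allowance.

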